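Close the press's terminal box

TASK

The slotted yellow cover of the cutting press's terminal box is only resting on its clips: a long cutting die was left lying on it and the aluminium cutting rule is caught under its edge. First clear both away, drawing the rule out from under the cover without taking the cover off the box, and set each down gently, not dropped, flat on the green cutting board and not on top of anything; then press the cover down corner by corner until all four clips have clicked and it is fully home all round. Leave everything else where it is.

Things in the scene. Friction and masses are not known exactly. Their poses are not given: they have to be found in the camera images.
- box_top (a point): the terminal box: yellow steel box fixed to the bench, 170 (its x) x 130 (y) x 64 mm high, walls 4 mm, open on top; point: centre of its rim plane, z up. Mounting feet 4 mm thick reach 21 mm beyond its short ends; a conduit 22 mm thick, 34 mm high stands at (119, 30) mm. Four sprung clips inside, under the cover's corners; a grey terminal strip 116 x 50 mm fills the middle up to the rim
- cover_mid (a point): slotted yellow steel cover, 180 (x) x 139 (y) x 3 mm, 250 g, loose on the box, axes as the box's; point: centre of its top face. Folded down 22 mm at its short ends and round its corners. Now it rests on its clips, underside about 10.5 mm above the rim; home, the underside lies on the rim. The thin sheet twists: a corner pushed down lets the others stand, the opposite one up to 18 mm; go round, each corner in turn. It cannot close over the rule
- corner_a (a point): corner a: press point on the cover's top face right over one of its four prongs, at (+70, +52) mm from the cover's centre along its x and y. 67 mm above the bench when this corner is clipped home, about 77.5 mm while it only rests on its clip. Needs a push of about 10 to 18 N (20 at most), travels about 10 mm, then stays down
- corner_b (a point): corner b: press point on the cover's top face right over one of its four prongs, at (-70, +52) mm from the cover's centre along its x and y. 67 mm above the bench when this corner is clipped home, about 77.5 mm while it only rests on its clip. Needs a push of about 10 to 18 N (20 at most), travels about 10 mm, then stays down
- corner_c (a point): corner c: press point on the cover's top face right over one of its four prongs, at (-70, -52) mm from the cover's centre along its x and y. 67 mm above the bench when this corner is clipped home, about 77.5 mm while it only rests on its clip. Needs a push of about 10 to 18 N (20 at most), travels about 10 mm, then stays down
- corner_d (a point): corner d: press point on the cover's top face right over one of its four prongs, at (+70, -52) mm from the cover's centre along its x and y. 67 mm above the bench when this corner is clipped home, about 77.5 mm while it only rests on its clip. Needs a push of about 10 to 18 N (20 at most), travels about 10 mm, then stays down
- die_mid (a point): the long cutting die that lies on the cover: a closed strip of steel on edge, 104 mm long (its x) by 52 mm wide (its y) by 32 mm high, tongue-shaped, strip 4 mm thick, 320 g; the point is its centre, half-way up (16 mm). Its long sides are straight and parallel, 52 mm apart, from x = -40 to +26 mm: grip it across there
- rule_mid (a point): the aluminium cutting rule: a bar 160 mm long (its x), 30 mm wide (its y), 8 mm high (edges 5 mm high, a 12 mm wide ridge along the middle), 70 g; the point is its centre, half-way up (4 mm). It lies level on the box's rim and terminal strip, under the cover's long edge at the box's -y side, 2 mm to spare. Its +x end sticks out 58 to 70 mm beyond the box: drawn 110 mm along its own +x, level, it is free
- board_top (a point): the green cutting board, fixed: pad 320 mm (x) by 230 mm (y) on a black frame 345 x 255 mm that is 16 mm high; the point is the centre of the pad's top face, 40 mm above the bench, z up
- weight_mid (a point): bystander standing on the board: round cast pattern weight with a knob, 52 mm across, 52 mm high; point at its centre
- heel_mid (a point): bystander lying on the board: short heel die, a D-shaped strip of steel on edge, 64 mm (x, from -30 to +34) by 56 mm (y), 32 mm high; point at its centre, half-way up
- jar_mid (a point): bystander near the box: white glue jar with a black lid, 60 mm across, 86 mm high; point at its centre
- tape_mid (a point): bystander near the box: roll of paper tape lying flat, 84 mm across, 30 mm high; point at its centre
- tin_mid (a point): bystander near the box: flat round tin, 74 mm across, 44 mm high; point at its centre
- pen_mid (a point): bystander lying on the bench beside the box, below the rule: capped marking pen, 133 mm long (its x), 12 mm thick; point about its middle
Not all that is in view belongs to the job. There is more than one size of the part that bears cover_mid; the job needs the larger. There is more than one size of the part that bears rule_mid; the job needs the larger.

How it is judged:
By the outcome, as a careful person would: the job done as asked, in the order asked, and still so for the second after the job is handed in, with the robot touching nothing.
It also fails if it takes over 72 s, if anything falls off the work surface, if the arm or the gripper's body presses on something with over 40 N, if the wrist force passes 120 N, or if a joint passes its speed limit or range.

ROBOT

A 6-joint arm with a two-finger parallel gripper is mounted at the origin on the work surface. World frame = base frame: x ahead of the robot, y to its left, z up, the work surface at z = 0. Lengths are in m, angles in rad, forces in N, time in s.
With the tool pointing down it reaches from about 0.4 to 0.925 m from the base axis. Payload 3.4 kg.
Tool frame: the origin (TCP) lies at the very end of the fingers, on their centre line; the grasp point (between the pads) lies 19 mm behind it; z points along the fingers, y is the direction in which the jaws open and shut (so a half turn about z gives the same grasp; the last joint's range is limited). The gripper opens to 85 mm and grips with 20 to 120 N. Pads are 22 mm wide; open, the fingers measure 114 mm over their backs; the gripper's body (76 mm by 85 mm) begins 54 mm behind the grasp point. The pads swing forward as they close: fully open they stand 13 mm farther back than shut.
Start: joints at [-1.254, 0.307, 1.506, -0, 1.328, -0.073], TCP at [0.218, -0.532, 0.231] pointing down, gripper open.
Joint ranges: [-3.12, 3.12], [-1.05, 2.28], [0.14, 2.33], [-1.42, 4.57], [0.1, 2.73], [-2.68, 2.68]. Speed limits (rad/s): [2.57, 2.57, 3.14, 3.14, 3.14, 3.14].

INTERFACE

Orientations are given as a unit quaternion [w, x, y, z].
In Python, from cell import robot gives the robot as it stands.
- The arm moves only by the tool play_rows, never from a script. Its argument "plan" is a list of rows, each an object with "offset": the shift along the tool's x, y, z in cm, a list of three; "turn": the turn, a rotation vector about the tool's x, y, z in rad, a list of three. In form: [{"offset": [tx, ty, tz], "turn": [ax, ay, az]}, ...]. A call has 1 to 10 rows; each row shifts and turns the pose as measured when the row begins, along the tool's axes as they then stand; what a row does not reach is not made up. A row lasts 1/10 s, in which the tool goes at most 50 mm and 8.59 degrees, less where a joint would pass 70% of its speed; a pose out of reach is approached as far as the arm can. A call with a gripper value outside its range is refused whole. "fingers" is the finger opening in cm, from 0 to 8.54, set as the call begins (left out, the last holds). The fingers move at their own pace and stop on an object; "force" is the grip in N (left out, the last holds). Time passes only in rows, so rows that do not move let the fingers close. It gives the time, the measured TCP pose, the force and the opening at its end, in the units of the state.
- robot.sense(): the state, without advancing time (a new reading comes with each control period).
- robot.read_camera(name): name is "side" or "top"; returns a dict with "color" (384x512x3 uint8, red, green, blue), "K" (3x3 intrinsics, pixels), "dist_coeffs" ([k1, k2, p1, p2, k3] as OpenCV has them; the pictures are not rectified), "R" (3x3) and "t" (3): a world point X has camera coordinates R X + t. Camera axes: x right, y down, z forward; pixel columns grow to the right and rows downward; lengths in m; the calibration is good to about 2 mm. A picture is of the moment at which its call begins. There is no depth.
- robot.close_job(): hands the job in, once; it reports no verdict.
The state is a dict: "clock": time; "joint_positions": joint angles; "joint_velocities": joint speeds; "joint_efforts": joint torques, N m; "ee_pos": TCP position; "eef_rot": TCP orientation; "force": force on the tool from outside, world axes, zero at the start; "torque": the same for the moment, N m; "opening": finger opening in m.
Only numpy, scipy, OpenCV 4.12 (cv2) and the standard library are available. Lean on these libraries where they do the work, as an engineer would, in place of code of your own. Each camera call takes 0.05 s, during which the arm holds its last target. There are 200 camera calls.

## Working session

There is one attempt and no reset: what is moved stays moved. The work goes in short steps, Python scripts to look and compute and a tool call to move; the robot and the scene stay as the last step left them, time stands still between calls to the robot, and variables do not carry over. Pictures are saved under pics/ and viewed, about 8 in all and at most 12, crops included, and the job is handed in when it is done.

Besides the shell and the picture viewer there is one more tool, called after "Call:" as name([rows], argument=value, ...), one row to a line, values as JSON. play_rows: Moves the arm, as the interface text tells. Its arguments: {"type":"object","properties":{"plan":{"type":"array"},"fingers":{"type":"number"},"force":{"type":"number"}},"required":["plan"]}

```bash
mkdir -p pics; ls; cat > h.py <<'E'
import numpy as np, cv2
from cell import robot
def shot(n):
    return robot.read_camera(n)
def ray(c,uv):
    uv=np.array(uv,float).reshape(-1,1,2)
    p=cv2.undistortPoints(uv,np.array(c["K"]),np.array(c["dist_coeffs"])).reshape(-1,2)
    R=np.array(c["R"]);t=np.array(c["t"])
    d=np.c_[p,np.ones(len(p))]@R
    return -R.T@t,d
def onz(c,uv,z):
    o,d=ray(c,uv); return o+d*((z-o[2])/d[:,2])[:,None]
def proj(c,X):
    X=np.array(X,float).reshape(-1,3)
    return cv2.projectPoints(X,cv2.Rodrigues(np.array(c["R"]))[0],np.array(c["t"],float),np.array(c["K"]),np.array(c["dist_coeffs"]))[0].reshape(-1,2)
E
python3 - <<'E'
from h import *
import pickle
for n in("top","side"):
    c=shot(n); pickle.dump(c,open(n+"0.pkl","wb"))
    cv2.imwrite(f"pics/{n}0.png",cv2.resize(c["color"][:,:,::-1],(768,576),interpolation=cv2.INTER_CUBIC))
    R=np.array(c["R"]);print(n,-R.T@np.array(c["t"]),R[2])
print(robot.sense())
E
```

```text
pics
top [0.41193736 0.04496599 1.1598457 ] [ 0.09789675  0.01555085 -0.99507507]
side [ 0.45163478 -0.95229873  0.70819545] [ 0.06732651  0.84438908 -0.53148304]
{'clock': 0.1, 'joint_positions': array([-1.25451978e+00,  3.07516314e-01,  1.50752966e+00,  8.45345808e-06,
        1.32843040e+00, -7.34791261e-02]), 'joint_velocities': array([ 4.03924169e-04, -9.85242976e-04, -1.90403565e-03, -7.62617235e-05,
        6.62100765e-04, -9.32654909e-04]), 'joint_efforts': array([ 7.40847554e-05, -4.58526313e+01, -2.52607173e+01,  1.46213283e-04,
        5.56037470e-03, -2.83038582e-05]), 'ee_pos': array([ 0.21827355, -0.53128051,  0.23046773]), 'eef_rot': array([-9.35425017e-04,  9.81071095e-01,  1.93645602e-01, -1.09987915e-04]), 'force': array([ 0.21164518, -0.24168862, -0.0372014 ]), 'torque': array([-0.00318592,  0.00355358, -0.00785528]), 'opening': 0.08542109101171504}
```

View pics/top0.png

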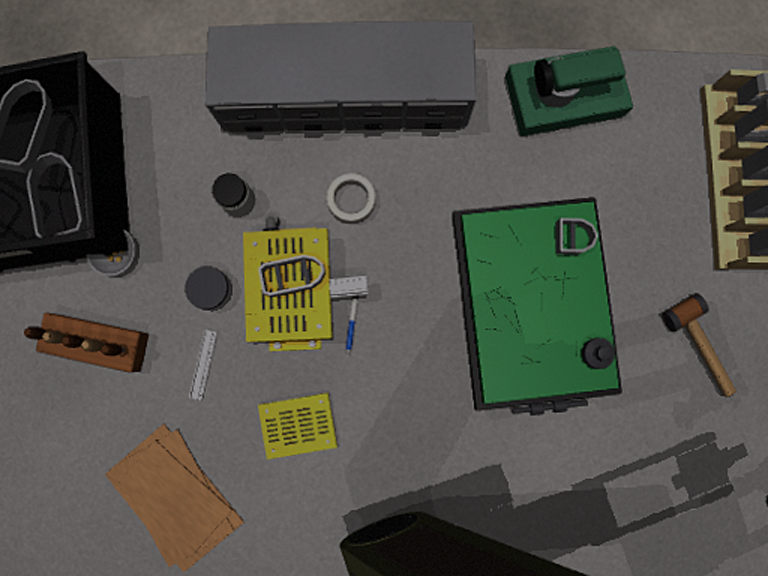

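View pics/side0.png

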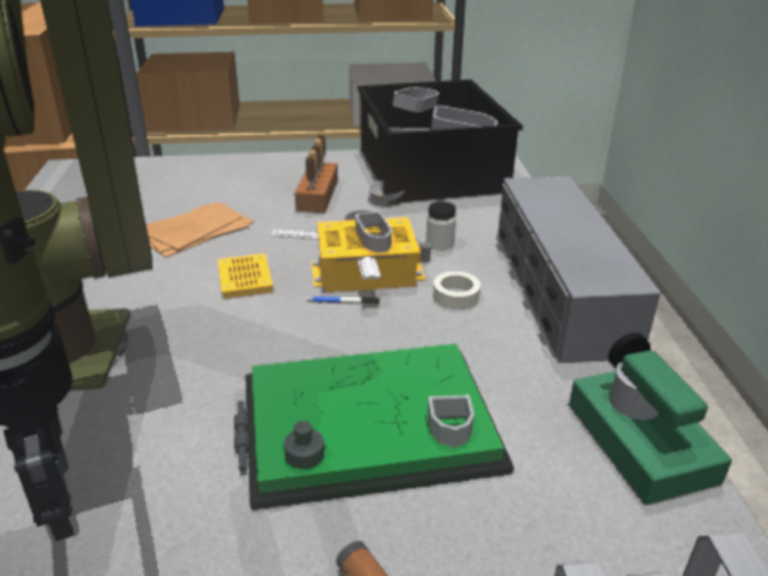

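The top view has the larger cover at (288,285), the die on it at (292,276), the rule's end at (348,288), and the pen at (350,325). The board is centred near (537,303), with the heel die at (577,236) and the weight at (598,352).

Possible mix-ups:
- **Covers:** large, (288,285), against the small plate, (297,425).
- **Rules:** under the cover, (348,288), against the small one on the bench, (203,365).
- **Dies:** on the cover, (292,276), against the heel die, (577,236), and those in the tray, (20,120) and (50,190).

My choices are the large cover, the rule under it and the die on it. I'll check them in a crop.

```bash
python3 - <<'E'
from h import *
import pickle
c=pickle.load(open("top0.pkl","rb")); s=pickle.load(open("side0.pkl","rb"))
im=c["color"][:,:,::-1]
a=cv2.resize(im[140:245,150:260],None,fx=7,fy=5.7*7/5.7*0.8,interpolation=cv2.INTER_CUBIC) if 0 else cv2.resize(im[145:240,150:260],(770,665),interpolation=cv2.INTER_CUBIC)[:600]
cv2.imwrite("pics/crop0.png",a)
hsv=cv2.cvtColor(c["color"],cv2.COLOR_RGB2HSV)
def blobs(m,z,name,mn=40):
    n,l,st,ce=cv2.connectedComponentsWithStats(m.astype(np.uint8))
    for i in range(1,n):
        if st[i,4]<mn: continue
        ct=cv2.findContours((l==i).astype(np.uint8),0,2)[0][0]
        b=cv2.boxPoints(cv2.minAreaRect(ct))
        w=onz(c,b,z)[:,:2]
        print(name,st[i,4],ce[i].round(1),"mid",w.mean(0).round(4),"L",np.linalg.norm(w[1]-w[0]).round(3),np.linalg.norm(w[2]-w[1]).round(3),"corners px",b.round(1).tolist(),w.round(3).tolist())
H,S,V=[hsv[...,i].astype(int) for i in range(3)]
blobs((H>18)&(H<35)&(S>150)&(V>100),.0775,"yellow",300)
blobs((H>50)&(H<80)&(S>120)&(V>80),.04,"green",3000)
w=(S<40)&(V>135); 
blobs(w,.07,"bright")
d=(S<60)&(V>95);d[:, :160]=0;d[:,225:]=0;d[:165]=0;d[200:]=0
E
```

```text
yellow 2771 [190.2 191.3] mid [0.5314 0.2086] L 0.14 0.181 corners px [[161.1999969482422, 153.5], [217.8000030517578, 151.3000030517578], [220.60000610351562, 225.10000610351562], [164.0, 227.3000030517578]] [[0.62, 0.283], [0.624, 0.142], [0.443, 0.136], [0.438, 0.274]]
yellow 1424 [198.  283.5] mid [0.3027 0.1912] L 0.114 0.087 corners px [[171.5, 269.6000061035156], [218.10000610351562, 261.6000061035156], [224.3000030517578, 297.6000061035156], [177.6999969482422, 305.6000061035156]] [[0.336, 0.255], [0.355, 0.142], [0.269, 0.128], [0.25, 0.24]]
green 10004 [356.6 202.5] mid [ 0.5042 -0.2131] L 0.233 0.322 corners px [[307.70001220703125, 142.89999389648438], [397.0, 132.1999969482422], [412.1000061035156, 257.8999938964844], [322.79998779296875, 268.6000061035156]] [[0.65, -0.083], [0.677, -0.315], [0.356, -0.341], [0.334, -0.114]]
bright 282 [233.6 131. ] mid [0.6761 0.104 ] L 0.072 0.076 corners px [[219.0, 116.0], [248.0, 116.0], [248.0, 146.0], [219.0, 146.0]] [[0.715, 0.14], [0.714, 0.068], [0.638, 0.068], [0.638, 0.14]]
bright 118 [192.4 182.3] mid [0.5492 0.2018] L 0.103 0.053 corners px [[171.39999389648438, 176.0], [212.1999969482422, 167.39999389648438], [216.60000610351562, 188.10000610351562], [175.8000030517578, 196.6999969482422]] [[0.565, 0.258], [0.585, 0.157], [0.534, 0.146], [0.513, 0.247]]
bright 190 [231.9 189.7] mid [0.5292 0.109 ] L 0.058 0.024 corners px [[219.39999389648438, 186.10000610351562], [243.0, 183.6999969482422], [243.89999389648438, 193.39999389648438], [220.39999389648438, 195.8000030517578]] [[0.539, 0.139], [0.544, 0.081], [0.52, 0.079], [0.515, 0.137]]
bright 166 [134.2 243.3] mid [0.4007 0.3467] L 0.112 0.016 corners px [[127.19999694824219, 264.70001220703125], [137.0, 219.8000030517578], [143.3000030517578, 221.1999969482422], [133.39999389648438, 266.1000061035156]] [[0.347, 0.366], [0.457, 0.343], [0.454, 0.327], [0.344, 0.351]]
```

View pics/crop0.png

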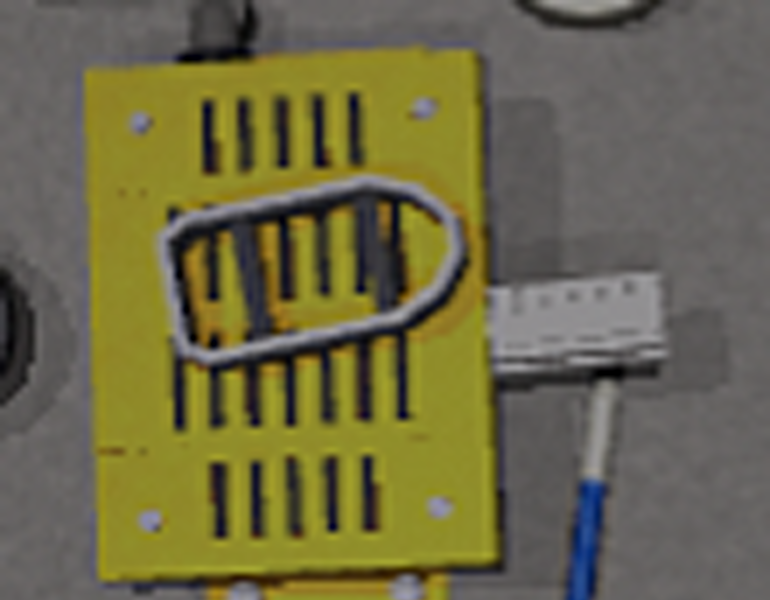

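The crop shows the 52 x 104 die on the large cover, with the rule's end at crop (490–663, 272–365) and the pen below it. So the choice stands.

```bash
python3 - <<'E'
from h import *
import pickle
c=pickle.load(open("top0.pkl","rb"));s=pickle.load(open("side0.pkl","rb"))
f=lambda p:(np.array(p,float)+.5)/7-.5+[150,145]
def rep(n,w):
    m=w.mean(0);e=w[1]-w[0];g=w[3]-w[0]
    print(n,"mid",m.round(4),"sides",np.linalg.norm(e).round(4),np.linalg.norm(g).round(4),"ang e",np.degrees(np.arctan2(e[1],e[0])).round(1),"g",np.degrees(np.arctan2(g[1],g[0])).round(1)); print(w[:,:2].round(4).tolist())
rep("cover",onz(c,f([(85,70),(478,52),(498,572),(100,580)]),.0775))
rep("screws",onz(c,f([(139,121),(424,106),(440,507),(150,520)]),.0785))
rep("die",onz(c,[[171.4,176],[212.2,167.4],[216.6,188.1],[175.8,196.7]],.1095))
rep("rule",onz(c,f([(490,288),(660,272),(665,350),(495,368)]),.069))
print("ruleend",onz(c,f([(662,272),(664,350),(664,370)]),.069).round(4).tolist())
rep("board",onz(c,[[307.7,142.9],[397,132.2],[412.1,257.9],[322.8,268.6]],.04))
q=lambda p:np.array(p)/1.5
print("heel",onz(c,[q((577,236))],.072),"weight",onz(c,[q((598,346))],.092))
# check in side view: die top centre, rule end
d=onz(c,[[171.4,176],[212.2,167.4],[216.6,188.1],[175.8,196.7]],.1095)
print("side px(768) die",(proj(s,d)*1.5).round(0).tolist(),"ruleend",(proj(s,onz(c,f([(662,272),(664,350)]),.069))*1.5).round(0).tolist())
a=cv2.resize(s["color"][130:210,195:305],(770,560),interpolation=cv2.INTER_CUBIC)[:,:,::-1].copy()
for p in np.r_[proj(s,d),proj(s,onz(c,f([(85,70),(478,52),(498,572),(100,580)]),.0775)),proj(s,onz(c,f([(662,272),(664,350)]),.069))]:
    cv2.circle(a,tuple(((p-[195,130]+.5)*7).astype(int).tolist()),3,(0,0,255),-1)
cv2.imwrite("pics/side1.png",a)
E
```

```text
cover mid [0.5294 0.2083 0.0775] sides 0.1393 0.1796 ang e -88.2 g -177.7
[[0.6176, 0.2814], [0.6219, 0.1422], [0.44, 0.1355], [0.4381, 0.274]]
screws mid [0.5307 0.2086 0.0785] sides 0.1007 0.1402 ang e -87.8 g -177.9
[[0.5989, 0.2616], [0.6028, 0.161], [0.4625, 0.1554], [0.4588, 0.2564]]
die mid [0.5443 0.1961 0.1095] sides 0.0994 0.0508 ang e -78.7 g -167.5
[[0.5593, 0.2503], [0.5788, 0.1528], [0.5292, 0.1423], [0.5098, 0.2392]]
rule mid [0.5281 0.1081 0.069 ] sides 0.0598 0.0282 ang e -85.2 g -176.5
[[0.5395, 0.1387], [0.5445, 0.0791], [0.5171, 0.0775], [0.5114, 0.137]]
ruleend [[0.5445, 0.0784, 0.069], [0.5171, 0.0779, 0.069], [0.5101, 0.0779, 0.069]]
board mid [ 0.5042 -0.2131  0.04  ] sides 0.2334 0.3182 ang e -83.4 g -174.4
[[0.6502, -0.0829], [0.6771, -0.3148], [0.3559, -0.3407], [0.3336, -0.1142]]
heel [[ 0.60591172 -0.27001342  0.072     ]] weight [[ 0.42420504 -0.29176208  0.092     ]]
side px(768) die [[379.0, 210.0], [395.0, 234.0], [368.0, 238.0], [354.0, 214.0]] ruleend [[379.0, 276.0], [364.0, 276.0]]
```

View pics/side1.png

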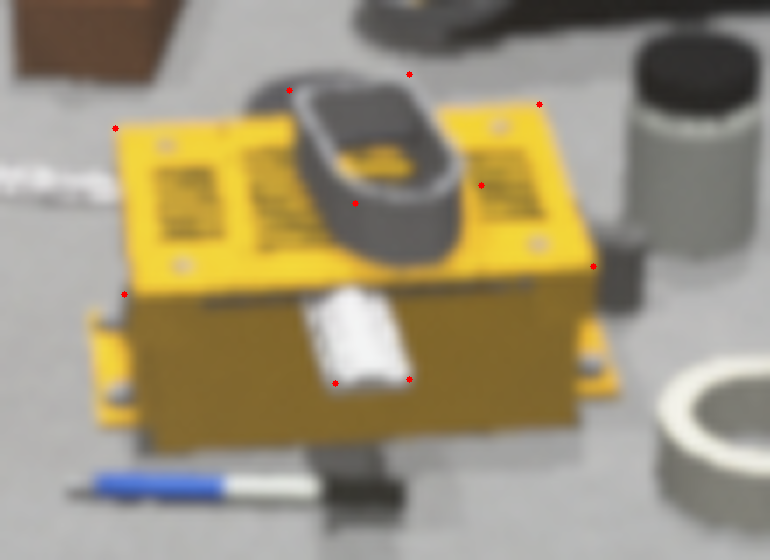

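```bash
cat >> h.py <<'E'
from scipy.spatial.transform import Rotation as Ro, Slerp
def rows(wps,psi=None,n=10,p0=None,q0=None):
    """print rows to target point(s), tool down, tool x at heading psi(deg)"""
    st=robot.sense(); p=np.array(st["ee_pos"]) if p0 is None else np.array(p0)
    q=np.array(st["eef_rot"]); R=Ro.from_quat(q[[1,2,3,0]])
    if psi is None: T=R
    else:
        a=np.radians(psi); x=np.array([np.cos(a),np.sin(a),0]);z=np.array([0,0,-1.])
        T=Ro.from_matrix(np.c_[x,np.cross(z,x),z])
    print("at",p.round(4),"F",np.array(st["force"]).round(1),"open",round(st["opening"],4),"t",st["clock"])
    w=np.array(wps)-p
    rv=(R.inv()*T).as_rotvec()
    print("turn/row",(rv/n).round(4))
    for i in range(n):
        Ri=R*Ro.from_rotvec(rv*i/n)
        print((Ri.inv().apply(w/n)*100).round(2).tolist())
E
python3 -c "
from h import *
rows([.48,-.15,.25],101.5)"
```

```text
at [ 0.2183 -0.5313  0.2305] F [ 0.2 -0.2 -0. ] open 0.0854 t 0.1
turn/row [-1.000e-04 -1.000e-04 -1.382e-01]
[3.87, -2.53, -0.19]
[4.18, -1.98, -0.19]
[4.41, -1.38, -0.19]
[4.56, -0.76, -0.19]
[4.62, -0.12, -0.19]
[4.6, 0.51, -0.19]
[4.48, 1.14, -0.19]
[4.28, 1.75, -0.19]
[4.0, 2.32, -0.2]
[3.64, 2.85, -0.2]
```

Call:
play_rows([
  {"offset": [3.9,-2.5,-0.2],"turn": [0,0,-0.138]},
  {"offset": [4.2,-2.0,-0.2],"turn": [0,0,-0.138]},
  {"offset": [4.4,-1.4,-0.2],"turn": [0,0,-0.138]},
  {"offset": [4.6,-0.8,-0.2],"turn": [0,0,-0.138]},
  {"offset": [4.6,-0.1,-0.2],"turn": [0,0,-0.138]},
  {"offset": [4.6,0.5,-0.2],"turn": [0,0,-0.138]},
  {"offset": [4.5,1.1,-0.2],"turn": [0,0,-0.138]},
  {"offset": [4.3,1.8,-0.2],"turn": [0,0,-0.138]},
  {"offset": [4.0,2.3,-0.2],"turn": [0,0,-0.138]},
  {"offset": [3.6,2.8,-0.2],"turn": [0,0,-0.138]},
], fingers=7.5, force=60)

```text
clock: 1.1
ee_pos: [0.4763, -0.1357, 0.2467]
eef_rot: [-0.003, 0.617, 0.787, -0.0]
force: [0.3, -1.4, -0.0]
opening: 0.0748
```

```bash
python3 -c "
from h import *
rows([.543,.201,.16],101.5)"
```

```text
at [ 0.4763 -0.1357  0.2467] F [ 0.3 -1.4 -0. ] open 0.0748 t 1.1
turn/row [-0.0004 -0.0005  0.0041]
[3.1, 1.46, 0.88]
[3.11, 1.44, 0.88]
[3.12, 1.43, 0.88]
[3.12, 1.42, 0.87]
[3.13, 1.4, 0.87]
[3.14, 1.39, 0.87]
[3.14, 1.38, 0.87]
[3.15, 1.37, 0.87]
[3.15, 1.35, 0.87]
[3.16, 1.34, 0.87]
```

Call:
play_rows([
  {"offset": [3.8,1.7,1.0],"turn": [0,0,0.004]},
  {"offset": [4.0,1.8,1.1],"turn": [0,0,0.004]},
  {"offset": [4.0,1.8,1.1],"turn": [0,0,0.004]},
  {"offset": [4.0,1.8,1.1],"turn": [0,0,0.004]},
  {"offset": [4.0,1.8,1.1],"turn": [0,0,0.004]},
  {"offset": [4.0,1.8,1.1],"turn": [0,0,0.004]},
  {"offset": [4.0,1.8,1.1],"turn": [0,0,0.004]},
  {"offset": [3.2,1.4,1.0],"turn": [0,0,0.004]},
  {"offset": [0,0,0],"turn": [0,0,0]},
  {"offset": [0,0,0],"turn": [0,0,0]},
])

```text
clock: 2.1
ee_pos: [0.543, 0.2177, 0.1553]
eef_rot: [-0.003, 0.625, 0.781, -0.001]
force: [-0.3, -0.7, -0.3]
opening: 0.0747
```

```bash
python3 -c "
from h import *
rows([.543,.201,.082],101.5,4)"
```

```text
at [0.543  0.2177 0.1553] F [-0.3 -0.7 -0.3] open 0.0747 t 2.1
turn/row [-0.0011 -0.0007  0.005 ]
[-0.41, -0.08, 1.83]
[-0.41, -0.08, 1.83]
[-0.41, -0.08, 1.83]
[-0.41, -0.08, 1.83]
```

Call:
play_rows([
  {"offset": [-0.8,-0.2,0.5],"turn": [-0.002,-0.001,0.01]},
  {"offset": [-0.7,-0.2,0.5],"turn": [-0.002,-0.001,0.01]},
  {"offset": [0,0,0.8],"turn": [0,0,0]},
  {"offset": [0,0,0.8],"turn": [0,0,0]},
  {"offset": [0,0,0.8],"turn": [0,0,0]},
  {"offset": [0,0,0.8],"turn": [0,0,0]},
  {"offset": [0,0,0.8],"turn": [0,0,0]},
  {"offset": [0,0,0.6],"turn": [0,0,0]},
  {"offset": [0,0,0],"turn": [0,0,0]},
])

```text
clock: 3.0
ee_pos: [0.5411, 0.1948, 0.0946]
eef_rot: [-0.0, 0.636, 0.772, -0.001]
force: [-0.2, -1.1, 0.7]
opening: 0.0752
```

```bash
python3 -c "
from h import *
rows([.543,.201,.082],101.5,4)"
```

```text
at [0.5411 0.1948 0.0946] F [-0.2 -1.1  0.7] open 0.0752 t 3.0
turn/row [-0.0005  0.0002 -0.0022]
[0.14, 0.08, 0.32]
[0.14, 0.08, 0.32]
[0.14, 0.08, 0.32]
[0.14, 0.08, 0.32]
```

Call:
play_rows([
  {"offset": [0.2,0.1,0.3],"turn": [0,0,-0.004]},
  {"offset": [0.2,0.05,0.3],"turn": [0,0,-0.003]},
  {"offset": [0,0,0.3],"turn": [0,0,0]},
  {"offset": [0,0,0.3],"turn": [0,0,0]},
  {"offset": [0,0,0],"turn": [0,0,0]},
])

```text
clock: 3.5
ee_pos: [0.5425, 0.2004, 0.0821]
eef_rot: [0.0, 0.633, 0.774, -0.0]
force: [0.4, -0.8, -0.1]
opening: 0.0748
```

```bash
python3 - <<'E'
from h import *
rows([.543,.201,.082],101.5,2)
s=shot("side")
a=cv2.resize(s["color"][100:220,180:320],(700,600),interpolation=cv2.INTER_CUBIC)[:,:,::-1]
cv2.imwrite("pics/g1.png",a)
E
```

```text
at [0.5425 0.2004 0.0821] F [ 0.4 -0.8 -0.1] open 0.0748 t 3.5
turn/row [-0.0003  0.0002  0.    ]
[0.03, 0.03, 0.0]
[0.03, 0.03, 0.0]
```

View pics/g1.png

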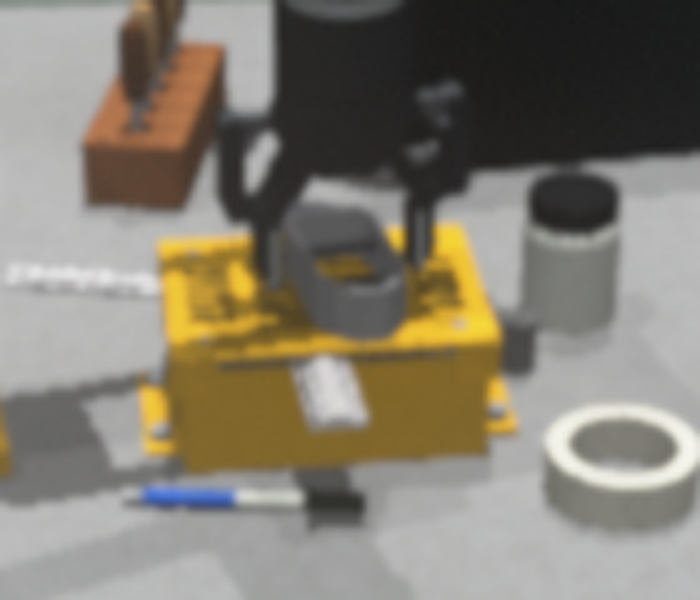

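The fingers at (265,270) and (420,245) stand on either side of the die, so I'm closing. (Picture 5.)

Call:
play_rows([
  {"offset": [0,0,0],"turn": [0,0,0]},
  {"offset": [0,0,0],"turn": [0,0,0]},
  {"offset": [0,0,0],"turn": [0,0,0]},
  {"offset": [0,0,0],"turn": [0,0,0]},
  {"offset": [0,0,0],"turn": [0,0,0]},
  {"offset": [0,0,0],"turn": [0,0,0]},
], fingers=4.2, force=50)

```text
clock: 4.15
ee_pos: [0.5436, 0.2006, 0.0829]
eef_rot: [0.001, 0.633, 0.774, 0.001]
force: [0.5, 0.2, 0.4]
opening: 0.0513
```

Call:
play_rows([
  {"offset": [0,0,-0.3],"turn": [0,0,0]},
  {"offset": [0,0,-0.6],"turn": [0,0,0]},
  {"offset": [0,0,-0.9],"turn": [0,0,0]},
  {"offset": [0,0,-1.2],"turn": [0,0,0]},
  {"offset": [0,0,-1.2],"turn": [0,0,0]},
  {"offset": [0,0,-1.0],"turn": [0,0,0]},
  {"offset": [0,0,-0.5],"turn": [0,0,0]},
  {"offset": [0,0,0],"turn": [0,0,0]},
])

```text
clock: 4.95
ee_pos: [0.5425, 0.2002, 0.1453]
eef_rot: [0.0, 0.633, 0.774, 0.0]
force: [0.4, 0.5, -3.6]
opening: 0.0511
```

```bash
python3 - <<'E'
from h import *
rows([.59,-.15,.15],98,10)
s=shot("side")
a=cv2.resize(s["color"][90:210,180:320],(700,600),interpolation=cv2.INTER_CUBIC)[:,:,::-1]
cv2.imwrite("pics/g2.png",a)
E
```

```text
at [0.5425 0.2002 0.1453] F [ 0.4  0.5 -3.6] open 0.0511 t 4.95
turn/row [0.0001 0.     0.0061]
[-3.53, -0.23, -0.05]
[-3.53, -0.21, -0.05]
[-3.53, -0.19, -0.05]
[-3.53, -0.17, -0.05]
[-3.53, -0.15, -0.05]
[-3.53, -0.12, -0.05]
[-3.53, -0.1, -0.05]
[-3.53, -0.08, -0.05]
[-3.53, -0.06, -0.05]
[-3.53, -0.04, -0.05]
```

View pics/g2.png

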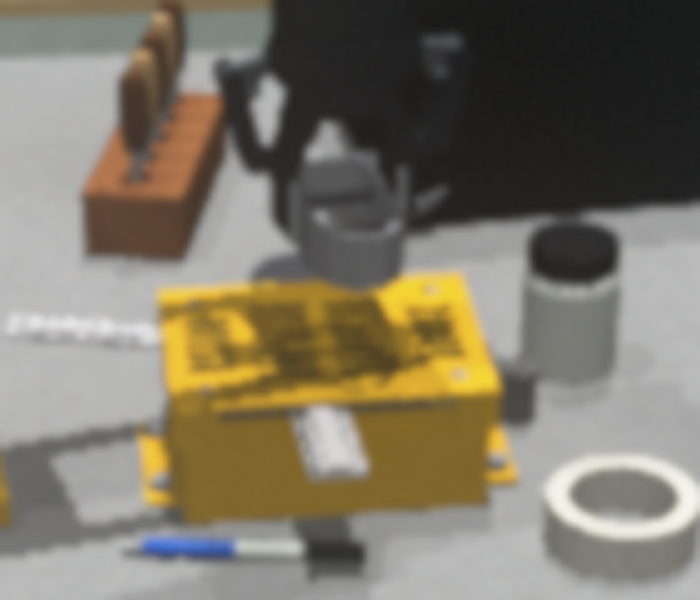

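The die is held level at (350,225) and the cover has not moved. (Picture 6.) I'll carry it to the board's far-left area.

Call:
play_rows([
  {"offset": [-2.0,-0.3,0],"turn": [0,0,0.006]},
  {"offset": [-3.5,-0.3,0],"turn": [0,0,0.006]},
  {"offset": [-4.0,-0.2,0],"turn": [0,0,0.006]},
  {"offset": [-4.0,-0.2,0],"turn": [0,0,0.006]},
  {"offset": [-4.0,-0.2,0],"turn": [0,0,0.006]},
  {"offset": [-4.0,-0.1,0],"turn": [0,0,0.006]},
  {"offset": [-4.0,-0.1,0],"turn": [0,0,0.006]},
  {"offset": [-3.0,-0.1,0],"turn": [0,0,0.006]},
  {"offset": [-2.0,0,0],"turn": [0,0,0.006]},
  {"offset": [-0.5,0,0],"turn": [0,0,0]},
])

```text
clock: 6.0
ee_pos: [0.5812, -0.1173, 0.1394]
eef_rot: [-0.003, 0.653, 0.758, -0.002]
force: [0.0, 0.6, -1.9]
opening: 0.0514
```

```bash
python3 - <<'E'
from h import *
rows([.595,-.153,.08],98,5)
E
```

```text
at [ 0.5812 -0.1173  0.1394] F [ 0.   0.6 -1.9] open 0.0514 t 6.0
turn/row [-0.0013 -0.0004  0.0019]
[-0.75, 0.17, 1.19]
[-0.75, 0.17, 1.19]
[-0.75, 0.17, 1.19]
[-0.75, 0.17, 1.19]
[-0.75, 0.17, 1.19]
```

Call:
play_rows([
  {"offset": [-0.7,0.3,0.6],"turn": [-0.001,0,0.003]},
  {"offset": [-0.8,0.3,1.0],"turn": [-0.001,0,0.003]},
  {"offset": [-0.8,0.2,1.0],"turn": [-0.001,0,0.003]},
  {"offset": [-0.7,0.1,1.0],"turn": [-0.001,0,0.002]},
  {"offset": [-0.3,0,1.0],"turn": [0,0,0]},
  {"offset": [0,0,0.8],"turn": [0,0,0]},
  {"offset": [0,0,0],"turn": [0,0,0]},
  {"offset": [0,0,0],"turn": [0,0,0]},
])

```text
clock: 6.8
ee_pos: [0.5934, -0.1465, 0.0771]
eef_rot: [-0.005, 0.656, 0.755, -0.001]
force: [-0.2, 0.2, -2.5]
opening: 0.0511
```

```bash
python3 - <<'E'
from h import *
rows([.595,-.153,.0465],98,5)
E
```

```text
at [ 0.5934 -0.1465  0.0771] F [-0.2  0.2 -2.5] open 0.0511 t 6.8
turn/row [-0.0016 -0.0014  0.0001]
[-0.14, 0.02, 0.61]
[-0.14, 0.02, 0.61]
[-0.14, 0.02, 0.61]
[-0.14, 0.02, 0.61]
[-0.13, 0.01, 0.61]
```

Call:
play_rows([
  {"offset": [-0.2,0,0.5],"turn": [-0.003,-0.003,0]},
  {"offset": [-0.2,0,0.5],"turn": [-0.003,-0.003,0]},
  {"offset": [-0.2,0,0.5],"turn": [-0.001,-0.001,0]},
  {"offset": [0,0,0.4],"turn": [0,0,0]},
  {"offset": [0,0,0.3],"turn": [0,0,0]},
  {"offset": [0,0,0.2],"turn": [0,0,0]},
  {"offset": [0,0,0.1],"turn": [0,0,0]},
  {"offset": [0,0,0],"turn": [0,0,0]},
])

```text
clock: 7.6
ee_pos: [0.5951, -0.1525, 0.0515]
eef_rot: [0.001, 0.656, 0.755, 0.0]
force: [0.7, 0.5, -2.6]
opening: 0.0512
```

```bash
python3 - <<'E'
from h import *
rows([.595,-.153,.0455],98,4)
E
```

```text
at [ 0.5951 -0.1525  0.0515] F [ 0.7  0.5 -2.6] open 0.0512 t 7.6
turn/row [0.0005 0.0004 0.0003]
[-0.01, -0.0, 0.15]
[-0.01, -0.0, 0.15]
[-0.01, -0.0, 0.15]
[-0.01, -0.0, 0.15]
```

Call:
play_rows([
  {"offset": [0,0,0.15],"turn": [0,0,0]},
  {"offset": [0,0,0.15],"turn": [0,0,0]},
  {"offset": [0,0,0.1],"turn": [0,0,0]},
  {"offset": [0,0,0.1],"turn": [0,0,0]},
  {"offset": [0,0,0],"turn": [0,0,0]},
])

```text
clock: 8.1
ee_pos: [0.5956, -0.1526, 0.0465]
eef_rot: [0.002, 0.656, 0.755, 0.001]
force: [-0.0, -0.2, -3.4]
opening: 0.0511
```

Call:
play_rows([
  {"offset": [0,0,0.1],"turn": [0,0,0]},
  {"offset": [0,0,0.1],"turn": [0,0,0]},
  {"offset": [0,0,0],"turn": [0,0,0]},
])

```text
clock: 8.4
ee_pos: [0.5959, -0.1527, 0.0463]
eef_rot: [0.002, 0.656, 0.755, 0.001]
force: [0.3, -0.7, -3.4]
opening: 0.051
```

Call:
play_rows([
  {"offset": [0,0,0.2],"turn": [0,0,0]},
  {"offset": [0,0,0.2],"turn": [0,0,0]},
  {"offset": [0,0,0],"turn": [0,0,0]},
])

```text
clock: 8.7
ee_pos: [0.5963, -0.1527, 0.0466]
eef_rot: [0.004, 0.655, 0.755, 0.001]
force: [-0.4, 0.4, -3.0]
opening: 0.0512
```

Call:
play_rows([
  {"offset": [0,0,0],"turn": [-0.004,-0.003,0]},
  {"offset": [0,0,0.3],"turn": [0,0,0]},
])

```text
clock: 8.9
ee_pos: [0.5969, -0.1529, 0.0459]
eef_rot: [0.007, 0.655, 0.755, 0.002]
force: [-9.2, 2.2, 36.4]
opening: 0.0507
```

```bash
python3 - <<'E'
from h import *
print(robot.sense()["force"])
s=shot("side")
print(robot.sense()["force"],robot.sense()["ee_pos"])
a=cv2.resize(s["color"][200:340,150:350],(800,560),interpolation=cv2.INTER_CUBIC)[:,:,::-1]
cv2.imwrite("pics/g3.png",a)
E
```

```text
[-9.21718458  2.18603714 36.35471342]
[-3.99115653  2.46621962 16.67132719] [ 0.59681392 -0.15287499  0.04597528]
```

View pics/g3.png

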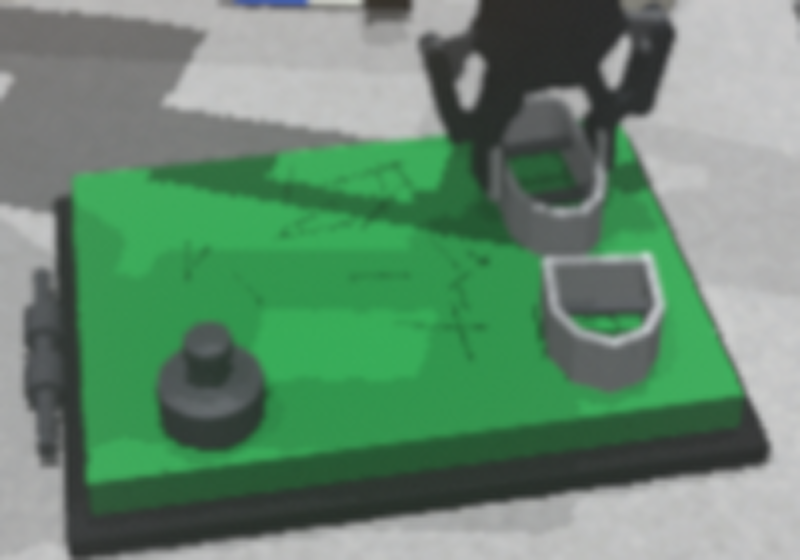

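The die stands flat on the board at (555,190), and pushing down gave a firm reaction. (Picture 7.) Releasing and retreating.

Call:
play_rows([
  {"offset": [0,0,0],"turn": [0,0,0]},
  {"offset": [0,0,0],"turn": [0,0,0]},
  {"offset": [0,0,0],"turn": [-0.003,-0.003,0]},
  {"offset": [0,0,0],"turn": [-0.003,-0.003,0]},
  {"offset": [0,0,0],"turn": [0,0,0]},
], fingers=7.4)

```text
clock: 9.45
ee_pos: [0.5979, -0.1532, 0.046]
eef_rot: [0.013, 0.655, 0.755, 0.003]
force: [0.3, 0.2, -0.8]
opening: 0.0739
```

Call:
play_rows([
  {"offset": [0,0,-0.8],"turn": [0,0,0]},
  {"offset": [0,0,-1.5],"turn": [0,0,0]},
  {"offset": [0,0,-2.5],"turn": [0,0,0]},
  {"offset": [0,0,-2.5],"turn": [0,0,0]},
  {"offset": [0,0,-2],"turn": [0,0,0]},
  {"offset": [0,0,0],"turn": [0,0,0]},
])

```text
clock: 10.05
ee_pos: [0.595, -0.1517, 0.1421]
eef_rot: [0.011, 0.655, 0.755, 0.002]
force: [-0.1, -0.7, -0.3]
opening: 0.0735
```

```bash
python3 - <<'E'
from h import *
rows([.528,.105,.13],95,10)
E
```

```text
at [ 0.595  -0.1517  0.1421] F [-0.1 -0.7 -0.3] open 0.0735 t 10.05
turn/row [0.0018 0.0013 0.0054]
[2.64, -0.3, 0.08]
[2.64, -0.32, 0.08]
[2.63, -0.33, 0.09]
[2.63, -0.35, 0.09]
[2.63, -0.36, 0.1]
[2.63, -0.37, 0.1]
[2.63, -0.39, 0.1]
[2.62, -0.4, 0.11]
[2.62, -0.42, 0.11]
[2.62, -0.43, 0.12]
```

Call:
play_rows([
  {"offset": [2.0,-0.3,0],"turn": [0.004,0.002,0.006]},
  {"offset": [3.2,-0.4,0],"turn": [0.004,0.002,0.006]},
  {"offset": [3.5,-0.5,0],"turn": [0.004,0.002,0.006]},
  {"offset": [3.5,-0.5,0],"turn": [0.004,0.002,0.006]},
  {"offset": [3.5,-0.5,0],"turn": [0.002,0.002,0.006]},
  {"offset": [3.5,-0.5,0],"turn": [0,0,0.006]},
  {"offset": [2.5,-0.4,0],"turn": [0,0,0.006]},
  {"offset": [1.0,-0.2,0],"turn": [0,0,0.006]},
  {"offset": [0,0,0],"turn": [0,0,0]},
  {"offset": [0,0,0],"turn": [0,0,0]},
], fingers=5.0)

```text
clock: 11.05
ee_pos: [0.5313, 0.0746, 0.1349]
eef_rot: [0.0, 0.675, 0.738, -0.004]
force: [0.6, -0.7, 0.5]
opening: 0.0499
```

```bash
python3 - <<'E'
from h import *
c=shot("top"); hsv=cv2.cvtColor(c["color"],cv2.COLOR_RGB2HSV)
s=shot("side")
rows([.528,.105,.10],95,5)
a=np.vstack([cv2.resize(i["color"][r:r+h,u:u+w],(600,300),interpolation=cv2.INTER_CUBIC)[:,:,::-1] for i,r,h,u,w in((c,160,60,160,120),(s,140,60,195,120))])
cv2.imwrite("pics/g4.png",a)
E
```

```text
at [0.5315 0.0741 0.135 ] F [1.2 1.  0.6] open 0.05 t 11.15
turn/row [-0.001   0.001  -0.0001]
[0.62, -0.01, 0.7]
[0.62, -0.01, 0.7]
[0.62, -0.02, 0.7]
[0.62, -0.02, 0.7]
[0.62, -0.02, 0.7]
```

View pics/g4.png

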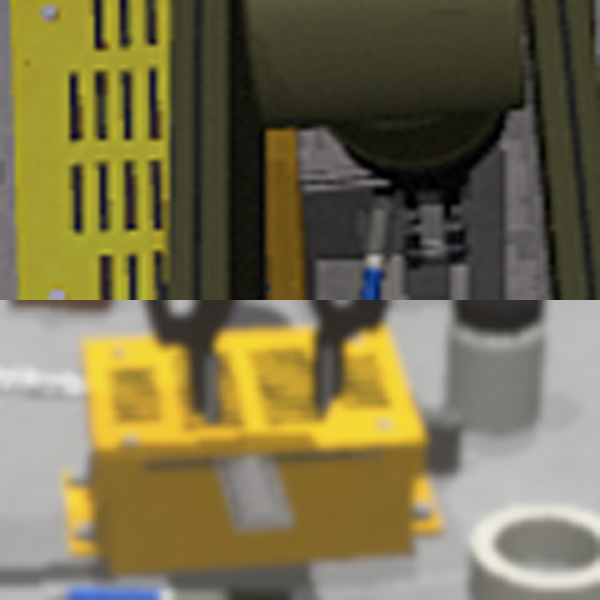

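The fingers at (205,400) and (325,395) in the lower view are in line with the rule below. (Picture 8.) Descending beside the cover's edge.

Call:
play_rows([
  {"offset": [0.6,0,0.3],"turn": [-0.002,0.002,0]},
  {"offset": [0.7,0,0.5],"turn": [-0.002,0.002,0]},
  {"offset": [0.7,0,0.5],"turn": [-0.001,0.001,0]},
  {"offset": [0.5,0,0.8],"turn": [0,0,0]},
  {"offset": [0.2,0,0.8],"turn": [0,0,0]},
  {"offset": [0,0,0.8],"turn": [0,0,0]},
  {"offset": [0,0,0.6],"turn": [0,0,0]},
  {"offset": [0,0,0],"turn": [0,0,0]},
  {"offset": [0,0,0],"turn": [0,0,0]},
])

```text
clock: 12.05
ee_pos: [0.5297, 0.1004, 0.0868]
eef_rot: [-0.0, 0.677, 0.736, -0.001]
force: [0.8, -0.0, -0.1]
opening: 0.0499
```

```bash
python3 - <<'E'
from h import *
rows([.528,.104,.047],95,4)
E
```

```text
at [0.5297 0.1004 0.0868] F [ 0.8 -0.  -0.1] open 0.0499 t 12.05
turn/row [-0.0003  0.0001 -0.0011]
[0.09, -0.03, 1.0]
[0.09, -0.03, 1.0]
[0.09, -0.03, 1.0]
[0.09, -0.03, 1.0]
```

Call:
play_rows([
  {"offset": [0.2,-0.1,0.5],"turn": [0,0,-0.002]},
  {"offset": [0.1,-0.1,0.7],"turn": [0,0,-0.002]},
  {"offset": [0,0,0.8],"turn": [0,0,0]},
  {"offset": [0,0,0.8],"turn": [0,0,0]},
  {"offset": [0,0,0.6],"turn": [0,0,0]},
  {"offset": [0,0,0.2],"turn": [0,0,0]},
  {"offset": [0,0,0],"turn": [0,0,0]},
])

```text
clock: 12.75
ee_pos: [0.5277, 0.1031, 0.048]
eef_rot: [0.0, 0.676, 0.737, -0.0]
force: [0.2, -0.3, 0.2]
opening: 0.0501
```

Call:
play_rows([
  {"offset": [0,0,0],"turn": [0,0,0]},
])

```text
clock: 12.85
ee_pos: [0.5277, 0.1031, 0.0479]
eef_rot: [0.0, 0.676, 0.737, -0.0]
force: [-0.4, 0.1, 0.3]
opening: 0.0497
```

Call:
play_rows([
  {"offset": [0,0,0],"turn": [0,0,0]},
  {"offset": [0,0,0],"turn": [0,0,0]},
  {"offset": [0,0,0],"turn": [0,0,0]},
  {"offset": [0,0,0],"turn": [0,0,0]},
  {"offset": [0,0,0],"turn": [0,0,0]},
  {"offset": [0,0,0],"turn": [0,0,0]},
  {"offset": [0,0,0],"turn": [0,0,0]},
], fingers=2.4, force=40)

```text
clock: 13.55
ee_pos: [0.5283, 0.1031, 0.0488]
eef_rot: [0.001, 0.676, 0.737, 0.0]
force: [0.5, 0.1, -1.3]
opening: 0.0288
```

Call:
play_rows([
  {"offset": [-0.2,0,0],"turn": [0,0,0]},
  {"offset": [-0.4,0,0],"turn": [0,0,0]},
  {"offset": [-0.6,0,0],"turn": [0,0,0]},
  {"offset": [0,0,0],"turn": [0,0,0]},
])

```text
clock: 13.95
ee_pos: [0.5295, 0.0902, 0.0488]
eef_rot: [0.001, 0.676, 0.737, 0.0]
force: [0.7, 0.0, -1.1]
opening: 0.0291
```

```bash
python3 - <<'E'
from h import *
a=np.radians(-85)
rows(np.array([.5277,.1031,.0485])+.12*np.array([np.cos(a),np.sin(a),0]),95,10)
E
```

```text
at [0.5295 0.0902 0.0488] F [ 0.7  0.  -1.1] open 0.0291 t 13.95
turn/row [0.0002 0.0001 0.    ]
[-1.07, -0.01, 0.0]
[-1.07, -0.01, 0.0]
[-1.07, -0.01, 0.0]
[-1.07, -0.01, 0.0]
[-1.07, -0.01, 0.0]
[-1.07, -0.01, 0.0]
[-1.07, -0.01, 0.0]
[-1.07, -0.01, 0.0]
[-1.07, -0.01, 0.0]
[-1.07, -0.01, 0.0]
```

Call:
play_rows([
  {"offset": [-0.5,0,0],"turn": [0,0,0]},
  {"offset": [-0.8,0,0],"turn": [0,0,0]},
  {"offset": [-0.8,0,0],"turn": [0,0,0]},
  {"offset": [-0.8,0,0],"turn": [0,0,0]},
  {"offset": [0,0,0],"turn": [0,0,0]},
])

```text
clock: 14.45
ee_pos: [0.5324, 0.0581, 0.0489]
eef_rot: [0.001, 0.676, 0.737, 0.0]
force: [-0.1, 0.0, -0.8]
opening: 0.0289
```

```bash
python3 - <<'E'
from h import *
a=np.radians(-85)
s=shot("side")
rows(np.array([.5277,.1031,.0485])+.12*np.array([np.cos(a),np.sin(a),0]),95,1)
cv2.imwrite("pics/g5.png",cv2.resize(s["color"][130:210,190:310],(780,520),interpolation=cv2.INTER_CUBIC)[:,:,::-1])
E
```

```text
at [0.5323 0.0584 0.0488] F [-0.1  0.3  0.3] open 0.0289 t 14.5
turn/row [ 0.0016  0.0009 -0.0007]
[-7.51, -0.06, 0.04]
```

View pics/g5.png

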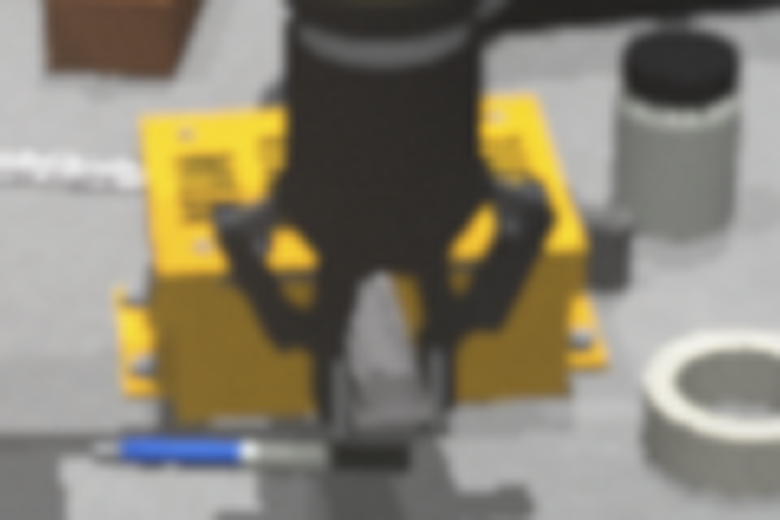

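The rule's end at (385,400) comes along between the pads and the cover stays put. (Picture 9.) I'll draw another 85 mm.

Call:
play_rows([
  {"offset": [-0.5,0,0],"turn": [0,0,0]},
  {"offset": [-0.9,0,0],"turn": [0,0,0]},
  {"offset": [-1.0,0,0],"turn": [0,0,0]},
  {"offset": [-1.0,0,0],"turn": [0,0,0]},
  {"offset": [-1.0,0,0],"turn": [0,0,0]},
  {"offset": [-1.0,0,0],"turn": [0,0,0]},
  {"offset": [-1.0,0,0],"turn": [0,0,0]},
  {"offset": [-1.0,0,0],"turn": [0,0,0]},
  {"offset": [-0.8,0,0],"turn": [0,0,0]},
  {"offset": [0,0,0],"turn": [0,0,0]},
])

```text
clock: 15.5
ee_pos: [0.5402, -0.0313, 0.0489]
eef_rot: [0.001, 0.676, 0.737, 0.0]
force: [0.1, -0.5, -0.2]
opening: 0.0288
```

Call:
play_rows([
  {"offset": [-0.5,0,0],"turn": [0,0,0]},
  {"offset": [-0.8,0,0],"turn": [0,0,0]},
  {"offset": [0,0,0],"turn": [0,0,0]},
])

```text
clock: 15.8
ee_pos: [0.5413, -0.045, 0.0489]
eef_rot: [0.001, 0.676, 0.737, 0.0]
force: [0.3, 0.4, -0.5]
opening: 0.0292
```

```bash
python3 - <<'E'
from h import *
c=shot("top");s=shot("side")
rows([.5,-.2,.12],95,10)
a=np.hstack([cv2.resize(i["color"][r:r+h,u:u+w],(400,400),interpolation=cv2.INTER_CUBIC)[:,:,::-1] for i,r,h,u,w in((c,140,110,155,110),(s,130,110,185,110))])
cv2.imwrite("pics/g6.png",a)
E
```

```text
at [ 0.541  -0.0443  0.0488] F [-0.3 -0.8 -2.3] open 0.029 t 15.9
turn/row [ 0.0001  0.     -0.0001]
[-1.52, -0.54, -0.71]
[-1.52, -0.54, -0.71]
[-1.52, -0.54, -0.71]
[-1.52, -0.54, -0.71]
[-1.52, -0.54, -0.71]
[-1.52, -0.54, -0.71]
[-1.52, -0.54, -0.71]
[-1.52, -0.54, -0.71]
[-1.52, -0.54, -0.71]
[-1.52, -0.54, -0.71]
```

View pics/g6.png

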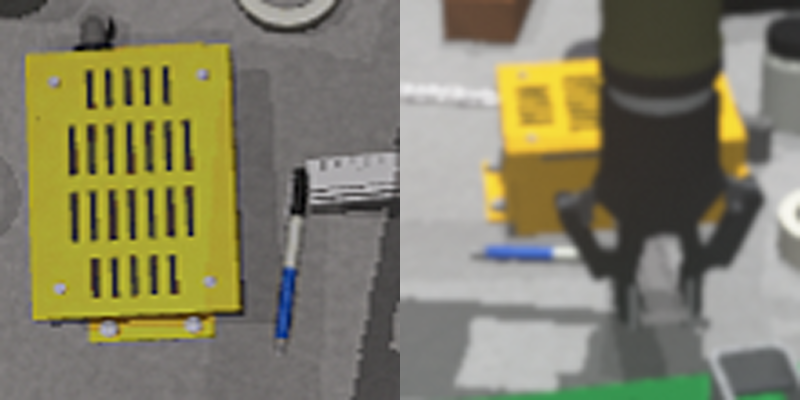

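The tail of the rule at (305,180) is clear of the cover, which is still square on its box. (Picture 10.) The fingertips reach about 15 mm below the rule, so I'll lower it with the grip just past the pad's -y edge, release, then regrip higher and slide it in.

Call:
play_rows([
  {"offset": [-0.3,0,-0.6],"turn": [0,0,0]},
  {"offset": [-0.5,0,-1.2],"turn": [0,0,0]},
  {"offset": [-0.8,0,-1.5],"turn": [0,0,0]},
  {"offset": [-1.2,-0.1,-1.5],"turn": [0,0,0]},
  {"offset": [-1.8,-0.3,-1.0],"turn": [0,0,0]},
  {"offset": [-2.2,-0.3,0],"turn": [0,0,0]},
  {"offset": [-2.5,-0.4,0],"turn": [0,0,0]},
  {"offset": [-2.5,-0.5,0],"turn": [0,0,0]},
  {"offset": [-2.5,-0.5,0],"turn": [0,0,0]},
  {"offset": [-2.5,-0.5,0],"turn": [0,0,0]},
])

```text
clock: 16.9
ee_pos: [0.5305, -0.2146, 0.1135]
eef_rot: [0.001, 0.672, 0.741, 0.001]
force: [0.2, 0.1, -0.3]
opening: 0.029
```

```bash
python3 - <<'E'
from h import *
rows([.515,-.348,.12],96,6)
E
```

```text
at [ 0.5305 -0.2146  0.1135] F [ 0.2  0.1 -0.3] open 0.029 t 16.9
turn/row [ 0.0006  0.0001 -0.0012]
[-2.19, -0.47, -0.11]
[-2.19, -0.48, -0.11]
[-2.19, -0.48, -0.11]
[-2.19, -0.48, -0.11]
[-2.19, -0.48, -0.11]
[-2.18, -0.49, -0.11]
```

Call:
play_rows([
  {"offset": [-2.3,-0.4,0],"turn": [0,0,0]},
  {"offset": [-2.3,-0.5,0],"turn": [0,0,0]},
  {"offset": [-2.3,-0.5,0],"turn": [0,0,0]},
  {"offset": [-2.0,-0.4,0],"turn": [0,0,0]},
  {"offset": [-1.5,-0.4,0],"turn": [0,0,0]},
  {"offset": [-0.6,-0.2,0],"turn": [0,0,0]},
  {"offset": [0,0,0],"turn": [0,0,0]},
  {"offset": [0,0,0],"turn": [0,0,0]},
])

```text
clock: 17.7
ee_pos: [0.5166, -0.3329, 0.1164]
eef_rot: [0.003, 0.672, 0.74, 0.001]
force: [0.2, 0.0, -0.4]
opening: 0.0289
```

```bash
python3 - <<'E'
from h import *
import pickle
s=shot("side");c=shot("top");pickle.dump((c,s),open("r.pkl","wb"))
rows([.515,-.348,.03],96,8)
# predicted rule line ends in side view if level
p=robot.sense()["ee_pos"];z=p[2]+.0155
g=lambda d,o,h:[p[0]-.1*d+o,p[1]+d,z+h]
pts=proj(s,[g(-.025,-.015,.005),g(-.025,.015,.005),g(.135,-.015,.005),g(.135,.015,.005)])
print(pts)
im=s["color"].copy()
for q in pts: im[int(round(q[1])),int(round(q[0]))]=[255,0,0]
u,v=pts.mean(0).astype(int)
cv2.imwrite("pics/g7.png",cv2.resize(im[v-55:v+55,u-70:u+70],(760,597),interpolation=cv2.INTER_NEAREST)[:,:,::-1])
E
```

```text
at [ 0.5167 -0.3326  0.1163] F [-0.2 -1.1 -0.4] open 0.0289 t 17.8
turn/row [ 0.0007  0.0003 -0.0009]
[-0.19, -0.05, 1.08]
[-0.19, -0.04, 1.08]
[-0.19, -0.04, 1.08]
[-0.19, -0.04, 1.08]
[-0.19, -0.04, 1.08]
[-0.19, -0.04, 1.08]
[-0.19, -0.04, 1.08]
[-0.19, -0.04, 1.08]
[[251.89761314 283.1438408 ]
 [269.09481349 282.15530039]
 [237.22535768 227.94438875]
 [252.03801609 227.21775238]]
```

View pics/g7.png

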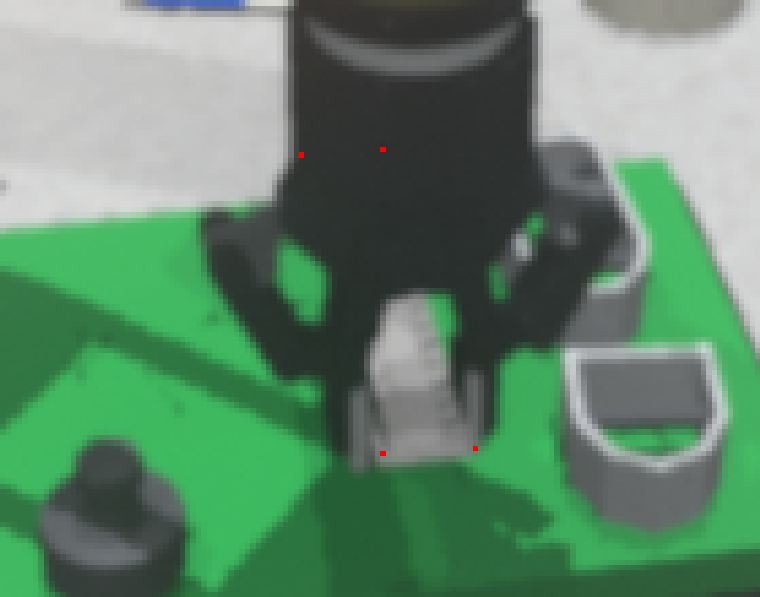

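The rule is held level at (420,380), close to the predicted markers, and is clear of the weight (110,520) and the heel die (645,440). (Picture 11.) Lowering it past the pad's edge.

Call:
play_rows([
  {"offset": [-0.5,0,0.3],"turn": [0.001,0,0]},
  {"offset": [-0.6,0,0.6],"turn": [0.001,0,0]},
  {"offset": [-0.4,0,1.0],"turn": [0.001,0,0]},
  {"offset": [0,0,1.0],"turn": [0,0,0]},
  {"offset": [0,0,1.0],"turn": [0,0,0]},
  {"offset": [0,0,1.0],"turn": [0,0,0]},
  {"offset": [0,0,1.0],"turn": [0,0,0]},
  {"offset": [0,0,0.5],"turn": [0,0,0]},
  {"offset": [0,0,0],"turn": [0,0,0]},
])

```text
clock: 18.7
ee_pos: [0.5178, -0.3456, 0.0446]
eef_rot: [-0.001, 0.671, 0.742, 0.0]
force: [-0.1, -0.0, -0.1]
opening: 0.0286
```

```bash
python3 - <<'E'
from h import *
rows([.515,-.348,.027],96,4)
E
```

```text
at [ 0.5178 -0.3456  0.0446] F [-0.1 -0.  -0.1] open 0.0286 t 18.7
turn/row [-0.0002 -0.0004 -0.0012]
[-0.05, -0.08, 0.44]
[-0.05, -0.08, 0.44]
[-0.05, -0.08, 0.44]
[-0.05, -0.08, 0.44]
```

Call:
play_rows([
  {"offset": [-0.2,0,0],"turn": [0,0,0]},
  {"offset": [-0.2,0,0.2],"turn": [0,0,0]},
  {"offset": [0,0,0.4],"turn": [0,0,0]},
  {"offset": [0,0,0.4],"turn": [0,0,0]},
  {"offset": [0,0,0.3],"turn": [0,0,0]},
  {"offset": [0,0,0.2],"turn": [0,0,0]},
  {"offset": [0,0,0.1],"turn": [0,0,0]},
])

```text
clock: 19.4
ee_pos: [0.5194, -0.3509, 0.0289]
eef_rot: [0.001, 0.671, 0.742, 0.0]
force: [-0.9, -0.1, -0.6]
opening: 0.0288
```

Call:
play_rows([
  {"offset": [0,0,0.1],"turn": [0,0,0]},
])

```text
clock: 19.5
ee_pos: [0.5194, -0.3508, 0.0278]
eef_rot: [0.001, 0.671, 0.742, 0.0]
force: [-0.1, 0.1, -1.2]
opening: 0.0288
```

Call:
play_rows([
  {"offset": [0,0,0.15],"turn": [0,0,0]},
  {"offset": [0,0,0.15],"turn": [0,0,0]},
])

```text
clock: 19.7
ee_pos: [0.5195, -0.3508, 0.0248]
eef_rot: [0.001, 0.671, 0.742, 0.0]
force: [-0.0, 0.6, 0.4]
opening: 0.0286
```

Call:
play_rows([
  {"offset": [0,0,0.15],"turn": [0,0,0]},
])

```text
clock: 19.8
ee_pos: [0.5195, -0.3509, 0.0235]
eef_rot: [0.001, 0.671, 0.742, 0.0]
force: [-1.1, -0.4, 7.9]
opening: 0.0288
```

Contact came at the expected height (0.0245). Opening, then up.

Call:
play_rows([
  {"offset": [0,0,0],"turn": [0,0,0]},
  {"offset": [0,0,0],"turn": [0,0,0]},
  {"offset": [0,0,0],"turn": [0,0,0]},
  {"offset": [0,0,0],"turn": [0,0,0]},
  {"offset": [0,0,-0.6],"turn": [0,0,0]},
  {"offset": [0,0,-1.2],"turn": [0,0,0]},
  {"offset": [0,0,-1.2],"turn": [0,0,0]},
  {"offset": [0,0,-0.8],"turn": [0,0,0]},
  {"offset": [0,0,0],"turn": [0,0,0]},
], fingers=4.6)

```text
clock: 20.7
ee_pos: [0.5202, -0.3514, 0.0659]
eef_rot: [0.002, 0.671, 0.742, 0.001]
force: [-0.6, -0.5, 0.9]
opening: 0.0459
```

```bash
python3 - <<'E'
from h import *
c=shot("top");s=shot("side")
print(robot.sense()["ee_pos"],robot.sense()["opening"])
for n,i in(("top",c),("side",s)):
    hsv=cv2.cvtColor(i["color"],cv2.COLOR_RGB2HSV).astype(int)
    m=((hsv[...,1]<50)&(hsv[...,2]>125)).astype(np.uint8)
    if n=="top": m[:,:280]=0;m[:,450:]=0;m[:130]=0;m[280:]=0
    else: m[:215]=0; m[:,:150]=0;m[:,345:]=0;m[340:]=0
    k,l,st,ce=cv2.connectedComponentsWithStats(m)
    for j in range(1,k):
        if st[j,4]<12: continue
        ct=cv2.findContours((l==j).astype(np.uint8),0,2)[0][0]
        b=cv2.boxPoints(cv2.minAreaRect(ct));w=onz(i,b,.045)
        print(n,st[j].tolist(),w[:,:2].round(3).tolist())
E
```

```text
[ 0.51964387 -0.35092346  0.06465858] 0.04586883337452535
top [374, 145, 25, 23, 88] [[0.588, -0.245], [0.643, -0.252], [0.638, -0.316], [0.583, -0.309]]
top [319, 150, 42, 24, 141] [[0.62, -0.107], [0.635, -0.21], [0.583, -0.216], [0.568, -0.114]]
top [362, 191, 20, 12, 145] [[0.52, -0.215], [0.526, -0.265], [0.501, -0.267], [0.496, -0.217]]
side [150, 215, 89, 125, 3280] [[0.285, -0.007], [0.499, -0.024], [0.476, -0.4], [0.321, -0.388]]
side [272, 215, 73, 125, 3953] [[0.582, -0.031], [0.757, -0.046], [0.663, -0.415], [0.536, -0.405]]
side [295, 264, 21, 23, 129] [[0.608, -0.212], [0.651, -0.216], [0.638, -0.281], [0.598, -0.277]]
side [249, 284, 21, 46, 590] [[0.495, -0.273], [0.527, -0.265], [0.536, -0.377], [0.506, -0.383]]
side [175, 332, 74, 8, 319] [[0.365, -0.375], [0.495, -0.385], [0.494, -0.401], [0.365, -0.391]]
```

Call:
play_rows([
  {"offset": [0.6,-0.05,0],"turn": [0,0,0]},
  {"offset": [1.2,-0.1,0],"turn": [0,0,0]},
  {"offset": [1.4,-0.05,0],"turn": [0,0,0]},
  {"offset": [1.4,0,0],"turn": [0,0,0]},
  {"offset": [1.2,0,0],"turn": [0,0,0]},
  {"offset": [0.8,0,0],"turn": [0,0,0]},
  {"offset": [0,0,0.3],"turn": [0,0,0]},
  {"offset": [0,0,0.4],"turn": [0,0,0]},
  {"offset": [0,0,0.4],"turn": [0,0,0]},
  {"offset": [0,0,0],"turn": [0,0,0]},
])

```text
clock: 21.8
ee_pos: [0.5085, -0.2769, 0.0507]
eef_rot: [-0.001, 0.67, 0.742, 0.0]
force: [-0.6, 0.5, 0.5]
opening: 0.0458
```

```bash
python3 - <<'E'
from h import *
rows([.5145,-.277,.0425],95.6,4)
E
```

```text
at [ 0.5085 -0.2769  0.0507] F [-0.6  0.5  0.5] open 0.0458 t 21.8
turn/row [-0.0002 -0.0004  0.001 ]
[-0.02, 0.15, 0.21]
[-0.02, 0.15, 0.21]
[-0.02, 0.15, 0.21]
[-0.02, 0.15, 0.21]
```

Call:
play_rows([
  {"offset": [0,0.3,0],"turn": [0,0,0.001]},
  {"offset": [0,0.2,0.1],"turn": [0,0,0.001]},
  {"offset": [0,0,0.3],"turn": [0,0,0]},
  {"offset": [0,0,0.2],"turn": [0,0,0]},
  {"offset": [0,0,0],"turn": [0,0,0]},
])

```text
clock: 22.3
ee_pos: [0.5145, -0.2782, 0.0439]
eef_rot: [-0.0, 0.672, 0.741, 0.0]
force: [0.5, 0.4, -0.3]
opening: 0.046
```

Call:
play_rows([
  {"offset": [0,0,0],"turn": [0,0,0]},
  {"offset": [0,0,0],"turn": [0,0,0]},
  {"offset": [0,0,0],"turn": [0,0,0]},
  {"offset": [0,0,0],"turn": [0,0,0]},
  {"offset": [0,0,0],"turn": [0,0,0]},
], fingers=2.7, force=20)

```text
clock: 22.8
ee_pos: [0.5143, -0.2781, 0.0441]
eef_rot: [-0.0, 0.672, 0.741, 0.0]
force: [-0.1, -0.4, -1.9]
opening: 0.0273
```

Call:
play_rows([
  {"offset": [0,0,0],"turn": [0,0,0]},
  {"offset": [0,0,0],"turn": [0,0,0]},
  {"offset": [0,0,0.2],"turn": [0,0,0]},
  {"offset": [0,0,0.15],"turn": [0,0,0]},
], fingers=4.2)

```text
clock: 23.2
ee_pos: [0.5145, -0.2782, 0.0406]
eef_rot: [-0.0, 0.672, 0.741, 0.0]
force: [-0.7, -1.0, 0.5]
opening: 0.0421
```

Call:
play_rows([
  {"offset": [0,0,0],"turn": [0,0,0]},
  {"offset": [0,0,0],"turn": [0,0,0]},
  {"offset": [0,0,0],"turn": [0,0,0]},
  {"offset": [0,0,0],"turn": [0,0,0]},
  {"offset": [0,0,0],"turn": [0,0,0]},
], fingers=2.0)

```text
clock: 23.7
ee_pos: [0.5144, -0.2782, 0.0405]
eef_rot: [-0.0, 0.672, 0.741, 0.0]
force: [-0.3, 0.2, 0.2]
opening: 0.0289
```

Call:
play_rows([
  {"offset": [0,0,-0.1],"turn": [0,0,0]},
  {"offset": [0.5,0,0],"turn": [0,0,0]},
  {"offset": [1.0,0,0],"turn": [0,0,0]},
  {"offset": [1.1,0,0],"turn": [0,0,0]},
  {"offset": [1.1,0,0],"turn": [0,0,0]},
  {"offset": [1.1,0,0],"turn": [0,0,0]},
  {"offset": [1.0,0,0],"turn": [0,0,0]},
  {"offset": [0.6,0,0],"turn": [0,0,0]},
  {"offset": [0.2,0,0],"turn": [0,0,0]},
  {"offset": [0,0,0],"turn": [0,0,0]},
], force=35)

```text
clock: 24.7
ee_pos: [0.5062, -0.2044, 0.0412]
eef_rot: [-0.002, 0.671, 0.741, 0.0]
force: [-0.6, -0.8, 0.1]
opening: 0.0286
```

Call:
play_rows([
  {"offset": [0,0,0.05],"turn": [0,0,0]},
  {"offset": [0,0,0.05],"turn": [0,0,0]},
])

```text
clock: 24.9
ee_pos: [0.5065, -0.2047, 0.0405]
eef_rot: [-0.001, 0.671, 0.741, 0.0]
force: [-1.5, 2.1, 6.2]
opening: 0.0284
```

Call:
play_rows([
  {"offset": [0,0,0],"turn": [0,0,0]},
  {"offset": [0,0,0],"turn": [0,0,0]},
  {"offset": [0,0,0],"turn": [0,0,0]},
  {"offset": [0,0,-0.5],"turn": [0,0,0]},
  {"offset": [0,0,-1.5],"turn": [0,0,0]},
  {"offset": [0,0,-2.5],"turn": [0,0,0]},
  {"offset": [0,0,-2.5],"turn": [0,0,0]},
  {"offset": [0,0,-1],"turn": [0,0,0]},
], fingers=4.6)

```text
clock: 25.7
ee_pos: [0.5057, -0.2062, 0.1217]
eef_rot: [-0.003, 0.672, 0.741, -0.001]
force: [0.4, -0.5, -0.6]
opening: 0.0459
```

Call:
play_rows([
  {"offset": [1,0,0],"turn": [0,0,0]},
  {"offset": [2,0,0],"turn": [0,0,0]},
  {"offset": [2,0,0],"turn": [0,0,0]},
  {"offset": [0,0,0],"turn": [0,0,0]},
], fingers=0)

```text
clock: 26.1
ee_pos: [0.5002, -0.1542, 0.1216]
eef_rot: [-0.002, 0.673, 0.74, -0.0]
force: [-0.7, -0.8, -0.1]
opening: -0.0006
```

```bash
cat >> h.py <<'E'
def bl(c,m,z,mn,name):
    k,l,st,ce=cv2.connectedComponentsWithStats(m.astype(np.uint8))
    for j in range(1,k):
        if st[j,4]<mn: continue
        ct=max(cv2.findContours((l==j).astype(np.uint8),0,2)[0],key=len)
        b=cv2.boxPoints(cv2.minAreaRect(ct));w=onz(c,b,z)[:,:2]
        e=w[1]-w[0]
        print(name,st[j].tolist(),"mid",w.mean(0).round(4),"L",np.linalg.norm(w[1]-w[0]).round(3),np.linalg.norm(w[2]-w[1]).round(3),"ang",np.degrees(np.arctan2(e[1],e[0])).round(1))
E
python3 - <<'E'
from h import *
c=shot("top");cv2.imwrite("pics/t8.png",cv2.resize(c["color"],(768,576))[:,:,::-1])
hsv=cv2.cvtColor(c["color"],cv2.COLOR_RGB2HSV).astype(int)
bl(c,(hsv[...,0]>18)&(hsv[...,0]<35)&(hsv[...,1]>150)&(hsv[...,2]>100),.0775,300,"yellow")
m=(hsv[...,1]<50)&(hsv[...,2]>125);m[:,:280]=0;m[:,450:]=0;m[:130]=0;m[280:]=0
bl(c,m,.045,30,"bright")
# screws: grey pixels inside cover
x=(hsv[...,1]<110)&(hsv[...,2]>110);x[:,:163]=0;x[:,217:]=0;x[:154]=0;x[222:]=0
k,l,st,ce=cv2.connectedComponentsWithStats(x.astype(np.uint8))
for j in range(1,k): print("screw",st[j,4],ce[j].round(1),onz(c,[ce[j]],.0785)[0].round(4))
rows([.5985,.2625,.11],92,10)
E
```

```text
yellow [162, 152, 59, 76, 3565] mid [0.5311 0.2088] L 0.14 0.182 ang -88.8
yellow [172, 262, 53, 44, 1458] mid [0.303  0.1911] L 0.115 0.088 ang -80.8
bright [368, 130, 24, 4, 38] mid [ 0.6799 -0.2675] L 0.061 0.007 ang -85.7
bright [319, 150, 37, 24, 101] mid [ 0.601  -0.1574] L 0.095 0.052 ang -80.9
bright [280, 239, 6, 14, 31] mid [ 0.3924 -0.0173] L 0.031 0.012 ang -27.4
screw 5 [165. 154.] [0.6187 0.2729 0.0785]
screw 1 [169. 154.] [0.6185 0.263  0.0785]
screw 9 [210. 160.] [0.6021 0.1614 0.0785]
screw 9 [169. 162.] [0.5985 0.2627 0.0785]
screw 7 [163. 218.] [0.461  0.2761 0.0785]
screw 10 [212.2 217. ] [0.4625 0.1559 0.0785]
screw 9 [171. 219.] [0.4584 0.2564 0.0785]
at [ 0.5006 -0.1552  0.1216] F [ 0.7 -0.7 -0. ] open 0.0003 t 26.15
turn/row [-0.0003 -0.0002  0.006 ]
[4.07, 1.37, 0.12]
[4.07, 1.35, 0.12]
[4.08, 1.32, 0.12]
[4.09, 1.3, 0.12]
[4.1, 1.27, 0.12]
[4.11, 1.25, 0.12]
[4.11, 1.22, 0.12]
[4.12, 1.2, 0.12]
[4.13, 1.17, 0.12]
[4.13, 1.15, 0.12]
```

The cover has not moved, with its centre near (0.5305, 0.2088) and at about 2.3°. I'll press d, a, b, c in turn, starting with d.

Call:
play_rows([
  {"offset": [2.5,0.9,0.1],"turn": [0,0,0.006]},
  {"offset": [4.0,1.4,0.1],"turn": [0,0,0.006]},
  {"offset": [4.0,1.4,0.1],"turn": [0,0,0.006]},
  {"offset": [4.0,1.4,0.1],"turn": [0,0,0.006]},
  {"offset": [4.0,1.4,0.1],"turn": [0,0,0.006]},
  {"offset": [4.0,1.4,0.1],"turn": [0,0,0.006]},
  {"offset": [3.5,1.2,0.1],"turn": [0,0,0.006]},
  {"offset": [2.0,0.8,0.1],"turn": [0,0,0.006]},
  {"offset": [0,0,0],"turn": [0,0,0]},
  {"offset": [0,0,0],"turn": [0,0,0]},
])

```text
clock: 27.15
ee_pos: [0.5839, 0.1367, 0.1051]
eef_rot: [-0.002, 0.692, 0.722, -0.003]
force: [-0.2, -0.7, 0.8]
opening: -0.0002
```

```bash
python3 - <<'E'
from h import *
rows([.602,.160,.09],92,4)
E
```

```text
at [0.5839 0.1367 0.1051] F [-0.2 -0.7  0.8] open -0.0002 t 27.15
turn/row [-0.0018  0.0006  0.0017]
[0.56, 0.48, 0.37]
[0.56, 0.48, 0.37]
[0.57, 0.48, 0.38]
[0.57, 0.47, 0.38]
```

Call:
play_rows([
  {"offset": [0.6,0.5,0.1],"turn": [-0.002,0,0]},
  {"offset": [0.7,0.6,0.2],"turn": [-0.002,0,0]},
  {"offset": [0.6,0.5,0.4],"turn": [-0.001,0,0]},
  {"offset": [0.2,0.2,0.4],"turn": [0,0,0]},
  {"offset": [0,0,0.3],"turn": [0,0,0]},
  {"offset": [0,0,0],"turn": [0,0,0]},
])

```text
clock: 27.75
ee_pos: [0.6018, 0.1553, 0.0888]
eef_rot: [-0.0, 0.694, 0.72, -0.003]
force: [-0.4, 0.0, -0.5]
opening: 0.0004
```

Call:
play_rows([
  {"offset": [0.35,0,0.2],"turn": [0,0.001,0]},
  {"offset": [0.2,0,0.3],"turn": [0,0.001,0]},
  {"offset": [0,0,0.4],"turn": [0,0,0]},
  {"offset": [0,0,0.3],"turn": [0,0,0]},
])

```text
clock: 28.15
ee_pos: [0.6013, 0.1609, 0.0764]
eef_rot: [-0.001, 0.694, 0.72, -0.002]
force: [-0.3, 0.7, 0.7]
opening: 0.0
```

Call:
play_rows([
  {"offset": [0,0,0.25],"turn": [0,0,0]},
  {"offset": [0,0,0.25],"turn": [0,0,0]},
  {"offset": [0,0,0.25],"turn": [0,0,0]},
])

```text
clock: 28.45
ee_pos: [0.6022, 0.16, 0.0707]
eef_rot: [0.001, 0.694, 0.72, -0.002]
force: [-0.9, -1.2, 6.3]
opening: 0.0001
```

Call:
play_rows([
  {"offset": [0,0,0.25],"turn": [0,0,0]},
  {"offset": [0,0,0.25],"turn": [0,0,0]},
])

```text
clock: 28.65
ee_pos: [0.6025, 0.1595, 0.0684]
eef_rot: [0.001, 0.694, 0.72, -0.001]
force: [-5.8, -0.1, 22.9]
opening: -0.0004
```

Call:
play_rows([
  {"offset": [0,0,0.25],"turn": [0,0,0]},
  {"offset": [0,0,0.25],"turn": [0,0,0]},
])

```text
clock: 28.85
ee_pos: [0.6024, 0.1596, 0.0685]
eef_rot: [0.002, 0.694, 0.72, -0.0]
force: [-3.8, -2.0, 16.5]
opening: -0.0002
```

Call:
play_rows([
  {"offset": [0,0,0.2],"turn": [0,0,0]},
])

```text
clock: 28.95
ee_pos: [0.6024, 0.1595, 0.0687]
eef_rot: [0.002, 0.694, 0.72, 0.0]
force: [-3.4, -0.8, 11.0]
opening: 0.0002
```

Call:
play_rows([
  {"offset": [0,0,0.4],"turn": [0,0,0]},
  {"offset": [0,0,0.4],"turn": [0,0,0]},
])

```text
clock: 29.15
ee_pos: [0.6025, 0.1596, 0.0682]
eef_rot: [0.003, 0.694, 0.72, 0.002]
force: [-8.5, -1.5, 28.3]
opening: -0.0002
```

Corner d is rigid at z = 0.0682 under 28 N, so it is down on the rim. Next corner a.

Call:
play_rows([
  {"offset": [0,0,-0.6],"turn": [0,0,0]},
  {"offset": [0,0,-1.2],"turn": [0,0,0]},
  {"offset": [0.3,0,-1.2],"turn": [0,0,0]},
  {"offset": [1.0,-0.1,-0.5],"turn": [0,0,0]},
  {"offset": [1.8,-0.1,0],"turn": [0,0,0]},
  {"offset": [2.0,-0.1,0],"turn": [0,0,0]},
  {"offset": [2.0,-0.1,0],"turn": [0,0,0]},
  {"offset": [1.4,0,0],"turn": [0,0,0]},
  {"offset": [0.4,0,0],"turn": [0,0,0]},
  {"offset": [0,0,0],"turn": [0,0,0]},
])

```text
clock: 30.15
ee_pos: [0.5937, 0.2581, 0.1053]
eef_rot: [0.003, 0.693, 0.72, 0.003]
force: [0.1, -0.4, -0.4]
opening: -0.0001
```

```bash
python3 - <<'E'
from h import *
rows([.598,.264,.085],92,4)
E
```

```text
at [0.5937 0.2581 0.1053] F [ 0.1 -0.4 -0.4] open -0.0001 t 30.15
turn/row [0.0019 0.0001 0.0008]
[0.14, 0.11, 0.51]
[0.14, 0.11, 0.51]
[0.14, 0.11, 0.51]
[0.14, 0.11, 0.51]
```

Call:
play_rows([
  {"offset": [0.3,0.2,0.3],"turn": [0.003,0,0]},
  {"offset": [0.2,0.2,0.5],"turn": [0.002,0,0]},
  {"offset": [0,0,0.5],"turn": [0,0,0]},
  {"offset": [0,0,0.5],"turn": [0,0,0]},
  {"offset": [0,0,0.3],"turn": [0,0,0]},
  {"offset": [0,0,0.1],"turn": [0,0,0]},
])

```text
clock: 30.75
ee_pos: [0.5978, 0.2608, 0.0801]
eef_rot: [0.001, 0.694, 0.72, -0.001]
force: [-0.9, 0.5, -0.0]
opening: 0.0002
```

Call:
play_rows([
  {"offset": [0,0,0.25],"turn": [0,0,0]},
  {"offset": [0,0,0.25],"turn": [0,0,0]},
  {"offset": [0,0,0.25],"turn": [0,0,0]},
])

```text
clock: 31.05
ee_pos: [0.5982, 0.2611, 0.074]
eef_rot: [0.001, 0.695, 0.719, 0.0]
force: [-0.8, 0.3, 5.3]
opening: 0.0001
```

Call:
play_rows([
  {"offset": [0,0,0.25],"turn": [0,0,0]},
  {"offset": [0,0,0.25],"turn": [0,0,0]},
  {"offset": [0,0,0.25],"turn": [0,0,0]},
])

```text
clock: 31.35
ee_pos: [0.5983, 0.2614, 0.068]
eef_rot: [0.001, 0.695, 0.719, 0.001]
force: [-3.9, -1.8, 19.0]
opening: 0.0
```

Call:
play_rows([
  {"offset": [0,0,0.3],"turn": [0,0,0]},
  {"offset": [0,0,0.4],"turn": [0,0,0]},
])

```text
clock: 31.55
ee_pos: [0.5985, 0.2614, 0.0678]
eef_rot: [0.002, 0.695, 0.719, 0.002]
force: [-9.6, -2.7, 31.7]
opening: -0.0001
```

Corner a is down and rigid at 0.0678. On to b at (0.458, 0.258).

Call:
play_rows([
  {"offset": [0,0,-0.6],"turn": [0,0,0]},
  {"offset": [0,0,-1.2],"turn": [0,0,0]},
  {"offset": [0,-0.5,-1.2],"turn": [0,0,0]},
  {"offset": [0,-1.5,-0.5],"turn": [0,0,0]},
  {"offset": [0,-2.4,0],"turn": [0,0,0]},
  {"offset": [0,-2.6,0],"turn": [0,0,0]},
  {"offset": [0,-2.6,0],"turn": [0,0,0]},
  {"offset": [0,-2.0,0],"turn": [0,0,0]},
  {"offset": [0,-0.8,0],"turn": [0,0,0]},
  {"offset": [0,0,0],"turn": [0,0,0]},
])

```text
clock: 32.55
ee_pos: [0.4637, 0.2552, 0.1043]
eef_rot: [0.001, 0.695, 0.719, 0.001]
force: [0.8, 1.3, 0.8]
opening: -0.0002
```

```bash
python3 - <<'E'
from h import *
rows([.458,.259,.085],92,4)
E
```

```text
at [0.4637 0.2552 0.1043] F [0.8 1.3 0.8] open -0.0002 t 32.55
turn/row [ 0.0009  0.0002 -0.    ]
[0.1, -0.14, 0.48]
[0.1, -0.14, 0.48]
[0.1, -0.14, 0.48]
[0.1, -0.14, 0.48]
```

Call:
play_rows([
  {"offset": [0.2,-0.3,0.3],"turn": [0.001,0,0]},
  {"offset": [0.2,-0.2,0.5],"turn": [0.001,0,0]},
  {"offset": [0,0,0.5],"turn": [0,0,0]},
  {"offset": [0,0,0.5],"turn": [0,0,0]},
  {"offset": [0,0,0.3],"turn": [0,0,0]},
  {"offset": [0,0,0.1],"turn": [0,0,0]},
])

```text
clock: 33.15
ee_pos: [0.4623, 0.2603, 0.08]
eef_rot: [0.002, 0.695, 0.719, 0.002]
force: [-0.1, -0.6, -0.2]
opening: -0.0
```

Call:
play_rows([
  {"offset": [0,0,0.25],"turn": [0,0,0]},
  {"offset": [0,0,0.25],"turn": [0,0,0]},
  {"offset": [0,0,0.25],"turn": [0,0,0]},
])

```text
clock: 33.45
ee_pos: [0.4623, 0.2602, 0.0724]
eef_rot: [0.001, 0.695, 0.719, 0.001]
force: [-0.5, 0.5, 3.0]
opening: -0.0004
```

Call:
play_rows([
  {"offset": [0,0,0.25],"turn": [0,0,0]},
  {"offset": [0,0,0.25],"turn": [0,0,0]},
  {"offset": [0,0,0.25],"turn": [0,0,0]},
])

```text
clock: 33.75
ee_pos: [0.4625, 0.2606, 0.0668]
eef_rot: [0.001, 0.695, 0.719, 0.002]
force: [-7.0, -3.9, 33.6]
opening: 0.0
```

Call:
play_rows([
  {"offset": [0,0,0.3],"turn": [0,0,0]},
  {"offset": [0,0,0.4],"turn": [0,0,0]},
])

```text
clock: 33.95
ee_pos: [0.4625, 0.2606, 0.0668]
eef_rot: [0.002, 0.695, 0.719, 0.004]
force: [-10.4, -4.4, 44.9]
opening: 0.0001
```

Corner b is home at 0.0668. Last corner, c at (0.4625, 0.154).

Call:
play_rows([
  {"offset": [0,0,-0.6],"turn": [0,0,0]},
  {"offset": [0,0,-1.2],"turn": [0,0,0]},
  {"offset": [-0.3,0,-1.2],"turn": [0,0,0]},
  {"offset": [-1.0,0,-0.5],"turn": [0,0,0]},
  {"offset": [-1.8,0,0],"turn": [0,0,0]},
  {"offset": [-2.0,0,0],"turn": [0,0,0]},
  {"offset": [-2.0,0,0],"turn": [0,0,0]},
  {"offset": [-1.4,0,0],"turn": [0,0,0]},
  {"offset": [-0.4,0,0],"turn": [0,0,0]},
  {"offset": [0,0,0],"turn": [0,0,0]},
])

```text
clock: 34.95
ee_pos: [0.467, 0.1656, 0.1056]
eef_rot: [0.004, 0.695, 0.719, 0.005]
force: [0.0, 0.8, 0.0]
opening: -0.0001
```

```bash
python3 - <<'E'
from h import *
rows([.4625,.155,.085],92,4)
E
```

```text
at [0.467  0.1656 0.1056] F [0.  0.8 0. ] open -0.0001 t 34.95
turn/row [ 0.0032 -0.0006 -0.0001]
[-0.26, -0.13, 0.51]
[-0.26, -0.13, 0.51]
[-0.26, -0.13, 0.51]
[-0.26, -0.12, 0.51]
```

Call:
play_rows([
  {"offset": [-0.4,-0.2,0.2],"turn": [0.004,0,0]},
  {"offset": [-0.4,-0.2,0.4],"turn": [0.004,0,0]},
  {"offset": [-0.1,-0.1,0.5],"turn": [0.002,0,0]},
  {"offset": [0,0,0.5],"turn": [0,0,0]},
  {"offset": [0,0,0.3],"turn": [0,0,0]},
  {"offset": [0,0,0.1],"turn": [0,0,0]},
])

```text
clock: 35.55
ee_pos: [0.4618, 0.1573, 0.0833]
eef_rot: [-0.001, 0.694, 0.72, 0.001]
force: [-1.2, 0.5, 1.2]
opening: 0.0001
```

Call:
play_rows([
  {"offset": [0,0,0.25],"turn": [0,0,0]},
  {"offset": [0,0,0.25],"turn": [0,0,0]},
  {"offset": [0,0,0.25],"turn": [0,0,0]},
])

```text
clock: 35.85
ee_pos: [0.4621, 0.1578, 0.0752]
eef_rot: [-0.001, 0.694, 0.72, 0.002]
force: [0.1, -0.4, -0.7]
opening: -0.0
```

Call:
play_rows([
  {"offset": [0,0,0.25],"turn": [0,0,0]},
  {"offset": [0,0,0.25],"turn": [0,0,0]},
  {"offset": [0,0,0.25],"turn": [0,0,0]},
])

```text
clock: 36.15
ee_pos: [0.4623, 0.1579, 0.0672]
eef_rot: [-0.0, 0.694, 0.72, 0.002]
force: [0.1, -0.7, -0.3]
opening: -0.0001
```

Call:
play_rows([
  {"offset": [0,0,0.3],"turn": [0,0,0]},
  {"offset": [0,0,0.35],"turn": [0,0,0]},
])

```text
clock: 36.35
ee_pos: [0.4624, 0.1579, 0.0668]
eef_rot: [0.0, 0.694, 0.72, 0.002]
force: [-10.4, -2.5, 46.5]
opening: 0.0
```

Corner c was already down, with no resistance until 0.067. Going round once more to verify d and a, which read about 1 mm higher.

Call:
play_rows([
  {"offset": [0,0,-0.6],"turn": [0,0,0]},
  {"offset": [0,0,-1.2],"turn": [0,0,0]},
  {"offset": [0,0.5,-0.8],"turn": [0,0,0]},
  {"offset": [0,1.5,0],"turn": [0,0,0]},
  {"offset": [0,2.4,0],"turn": [0,0,0]},
  {"offset": [0,2.6,0],"turn": [0,0,0]},
  {"offset": [0,2.6,0],"turn": [0,0,0]},
  {"offset": [0,2.0,0],"turn": [0,0,0]},
  {"offset": [0,0.8,0],"turn": [0,0,0]},
  {"offset": [0,0,0],"turn": [0,0,0]},
])

```text
clock: 37.35
ee_pos: [0.5975, 0.1624, 0.093]
eef_rot: [0.002, 0.694, 0.72, 0.004]
force: [0.2, -0.1, -0.7]
opening: 0.0002
```

```bash
python3 - <<'E'
from h import *
rows([.602,.159,.07],92,4)
E
```

```text
at [0.5975 0.1624 0.093 ] F [ 0.2 -0.1 -0.7] open 0.0002 t 37.35
turn/row [ 0.0021 -0.0009  0.0006]
[-0.09, 0.1, 0.58]
[-0.09, 0.11, 0.58]
[-0.09, 0.11, 0.58]
[-0.09, 0.11, 0.58]
```

Call:
play_rows([
  {"offset": [-0.2,0.2,0.3],"turn": [0.003,0,0]},
  {"offset": [-0.1,0.2,0.4],"turn": [0.003,0,0]},
  {"offset": [0,0,0.4],"turn": [0,0,0]},
  {"offset": [0,0,0.3],"turn": [0,0,0]},
  {"offset": [0,0,0.2],"turn": [0,0,0]},
])

```text
clock: 37.85
ee_pos: [0.5978, 0.1589, 0.0744]
eef_rot: [-0.002, 0.694, 0.72, -0.0]
force: [0.4, -0.4, -0.0]
opening: 0.0001
```

Call:
play_rows([
  {"offset": [0,0,0.2],"turn": [0,0,0]},
  {"offset": [0,0,0.2],"turn": [0,0,0]},
])

```text
clock: 38.05
ee_pos: [0.597, 0.159, 0.0701]
eef_rot: [-0.003, 0.694, 0.72, -0.001]
force: [0.1, 0.3, 0.8]
opening: -0.0001
```

Call:
play_rows([
  {"offset": [0,0,0.25],"turn": [0,0,0]},
  {"offset": [0,0,0.35],"turn": [0,0,0]},
])

```text
clock: 38.25
ee_pos: [0.5971, 0.1592, 0.0668]
eef_rot: [-0.002, 0.693, 0.72, -0.0]
force: [-9.8, -3.1, 38.1]
opening: -0.0002
```

Call:
play_rows([
  {"offset": [0,0,-0.6],"turn": [0,0,0]},
  {"offset": [0,0,-1.0],"turn": [0,0,0]},
  {"offset": [0.6,0,-0.4],"turn": [0,0,0]},
  {"offset": [1.5,0,0],"turn": [0,0,0]},
  {"offset": [2.0,0,0],"turn": [0,0,0]},
  {"offset": [2.0,0,0],"turn": [0,0,0]},
  {"offset": [1.6,0,0],"turn": [0,0,0]},
  {"offset": [0.8,0,0],"turn": [0,0,0]},
  {"offset": [0,0,0.2],"turn": [0,0,0]},
  {"offset": [0,0,0],"turn": [0,0,0]},
])

```text
clock: 39.25
ee_pos: [0.5936, 0.2523, 0.0861]
eef_rot: [-0.002, 0.693, 0.721, 0.001]
force: [0.3, 0.7, 0.7]
opening: 0.0001
```

```bash
python3 - <<'E'
from h import *
rows([.597,.261,.072],92,3)
E
```

```text
at [0.5936 0.2523 0.0861] F [0.3 0.7 0.7] open 0.0001 t 39.25
turn/row [-0.0006 -0.0014  0.0014]
[0.28, 0.13, 0.47]
[0.28, 0.12, 0.47]
[0.28, 0.12, 0.47]
```

Call:
play_rows([
  {"offset": [0.4,0.1,0.2],"turn": [0,0,0]},
  {"offset": [0.4,0.1,0.3],"turn": [0,0,0]},
  {"offset": [0,0,0.3],"turn": [0,0,0]},
  {"offset": [0,0,0.3],"turn": [0,0,0]},
  {"offset": [0,0,0.1],"turn": [0,0,0]},
])

```text
clock: 39.75
ee_pos: [0.5955, 0.2586, 0.0726]
eef_rot: [-0.002, 0.694, 0.72, -0.0]
force: [-0.0, -0.7, 1.3]
opening: 0.0003
```

Call:
play_rows([
  {"offset": [0,0,0.2],"turn": [0,0,0]},
  {"offset": [0,0,0.2],"turn": [0,0,0]},
])

```text
clock: 39.95
ee_pos: [0.5955, 0.2581, 0.0683]
eef_rot: [-0.002, 0.694, 0.72, -0.0]
force: [-0.0, 0.1, -0.5]
opening: -0.0002
```

Call:
play_rows([
  {"offset": [0,0,0.25],"turn": [0,0,0]},
  {"offset": [0,0,0.35],"turn": [0,0,0]},
])

```text
clock: 40.15
ee_pos: [0.5958, 0.2581, 0.0669]
eef_rot: [-0.002, 0.694, 0.72, 0.001]
force: [-9.2, -3.8, 32.9]
opening: -0.0003
```

Call:
play_rows([
  {"offset": [0,0,-0.6],"turn": [0,0,0]},
  {"offset": [0,0,-1.2],"turn": [0,0,0]},
  {"offset": [0,0,-2],"turn": [0,0,0]},
  {"offset": [-2.0,0,-2.5],"turn": [0,0,0]},
  {"offset": [-4,0,-2.5],"turn": [0,0,0]},
  {"offset": [-4,0,-1],"turn": [0,0,0]},
  {"offset": [-4,0,0],"turn": [0,0,0]},
  {"offset": [-4,0,0],"turn": [0,0,0]},
  {"offset": [-4,0,0],"turn": [0,0,0]},
  {"offset": [-2,0,0],"turn": [0,0,0]},
])

```text
clock: 41.15
ee_pos: [0.6082, 0.0139, 0.1739]
eef_rot: [0.002, 0.691, 0.722, 0.004]
force: [0.3, -1.0, -0.9]
opening: 0.0001
```

```bash
python3 - <<'E'
from h import *
c=shot("top");s=shot("side")
st=robot.sense();print(st["ee_pos"],st["clock"])
a=cv2.resize(s["color"][100:340,150:350],(500,600),interpolation=cv2.INTER_CUBIC)
b=cv2.resize(c["color"][120:280,160:420],(300,184)); b=np.vstack([b,cv2.resize(s["color"][140:200,200:300],(300,180),interpolation=cv2.INTER_CUBIC),cv2.resize(c["color"][140:240,150:270],(300,236))])
cv2.imwrite("pics/fin.png",np.hstack([a,b])[:,:,::-1])
E
```

```text
[0.60841701 0.01392131 0.17381626] 41.25
```

View pics/fin.png

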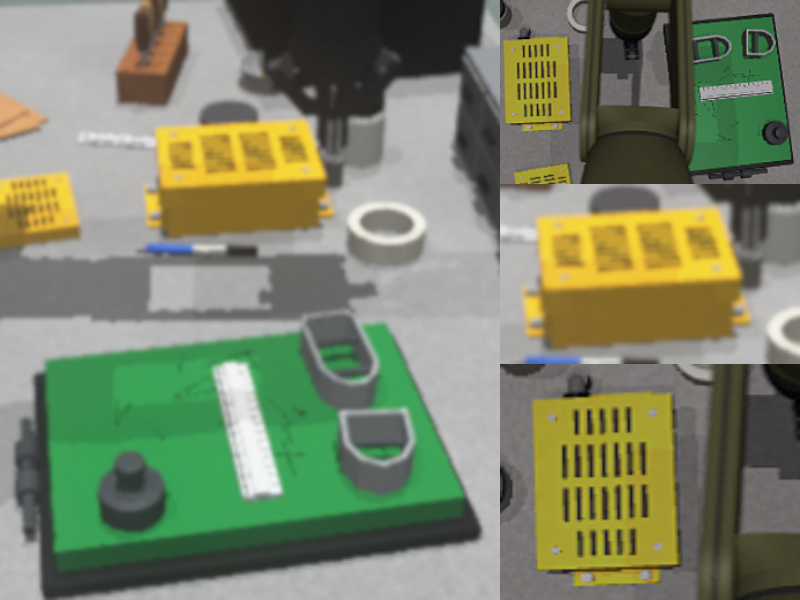

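The last picture shows the cover seated with no gap along the visible side, at (640,290). The rule at (245,430) and the die at (340,360) lie flat and clear on the board, and the bystanders are in place. (Picture 12.) One numeric cross-check of the screw heights before handing in.

```bash
python3 - <<'E'
from h import *
s=shot("side")
hsv=cv2.cvtColor(s["color"],cv2.COLOR_RGB2HSV).astype(int)
S=hsv[...,1].copy()
for n,p in dict(a=(.5985,.2627),b=(.4584,.2564),c=(.4625,.1559),d=(.6021,.1614)).items():
    lo,hi=proj(s,[[*p,.068],[*p,.0785]])
    u,v=lo.round().astype(int); w=np.clip(200-S[v-7:v+6,u-4:u+5],0,None)**2.
    y,x=np.mgrid[v-7:v+6,u-4:u+5]
    i=np.unravel_index(w.argmax(),w.shape)
    print(n,"home",lo.round(1),"up",hi.round(1),"seen",x[i],y[i])
E
```

```text
a home [265.8 150.4] up [265.8 147.2] seen 266 143
b home [218.2 153.3] up [218. 150.] seen 214 146
c home [220.6 170.4] up [220.4 167.1] seen 221 171
d home [271.1 167.4] up [271.2 164.1] seen 272 168
```

Corners c and d match the home height. For a and b the search window caught background. In the viewed picture b's screw sits at image (218,153), which is home, and a was touched at 0.0669. Handing in.

```bash
python3 -c "
from cell import robot
print(robot.close_job())"
```

```text
the job is handed in; nothing more can be done
None
```

The job is handed in, at about 41 s on the robot's clock. The rule and die are on the board, and the cover is down on the rim at all four corners.

- **Die:** I lifted it off the cover and set it down upright on the board. A push test while setting it down reached 36 N on the tool.
- **Rule:** I drew it out level by about 148 mm, and the cover stayed on the box. My grip was too low to set it straight down, so I lowered it with its end just past the pad's edge. I then regripped higher and slid it in about 74 mm, so it lies fully on the pad.
- **Cover:** I pressed the corners in the order d, a, b, c. All four ended rigid at 66.8 to 66.9 mm, and home is 67 mm. My final pushes went up to about 46 N, above the 10 to 18 N a clip needs.

**Last checks:**
- The final picture shows the cover flush on the side facing the camera, the rule and die flat and clear of everything, and the other objects where they were.
- On the first press, d and a read 68.2 and 67.8 mm, probably because the fingers were on the screw heads. Touched again just beside them, both read 66.8 to 66.9 mm.
- Corner c was already down when I reached it and gave no resistance on the way, so I never felt its clip click.
- The camera check on screw heights agreed for c and d but failed for a and b, where it picked up background. For those I relied on the touch readings, and for b also on its screw's position in the final picture.

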